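Move a moulded hatch cover to the curing stand with a lifter

TASK

With the broad lifter from the rubber mat, slide its blade in under the flat white hatch cover, between the two low battens it lies on, and lift it clear. Set it down gently on the tall curing stand, centred and square across both side walls, draw the blade out and lay the lifter back flat on the middle of its mat. The gripper must not touch the cover, keep the cover level, and leave the tin, cup, tape roll and brush alone.

Things in the scene. Friction and masses are not known exactly. Their poses are not given: they have to be found in the camera images.
- lifter_grip (a point): Middle of the lifter's dark wood grip plate (110 wide, 12 thick, 90 tall), which rises from the blade's rear leaning 30 deg back: up along (-0.5, 0, 0.866), flat faces along (0.866, 0, 0.5) in lifter axes. Grasp across the 12 mm, hand tilted 30 deg along the slope. Site 66 mm up the slope (24 below its top), at (-75, 0, 61) from lifter, 122 behind the blade's front edge. Axes as lifter.
- lifter: Lifter, 0.13 kg: aluminium blade 95 (its x) by 90 (its y) by 3 mm thick, with the wide leaning grip plate at its rear (-x) end; the plate's front foot is 37 mm behind the origin. Origin: centre of the blade's underside; x points to the blade's front edge, z up, square to the blade. Starts flat on the rubber mat, front edge pointing away from the robot (x within 0.4 rad of world x).
- cover: Flat white rigid hatch cover: plate 100 (its x) by 150 (its y) by 5 mm, with a low round rim 76 across and 4 high on top; about 0.12 kg. Origin: centre of its underside, z up. It lies loose across both battens, centred within 10 mm, x along the battens within 0.05 rad. Fingers must not touch it.
- battens_top (a point): Centre of the low fixed pale-wood batten frame at its support level, 14 mm above the bench. Two battens along its x from -55 to +65 mm, 16 wide, centre lines at y = -67 and +67: 118 mm free between, bare bench there. Open towards -x (the robot's side; x within 0.2 rad of world x). A cross bar 10 mm high closes the far end, x = 53 to 67.
- stand_top (a point): Centre of the fixed plywood curing stand at its support level, 50 mm above the bench. Two side walls along its x from -55 to +65 mm, 16 wide, centre lines at y = -67 and +67: 118 mm free between. Open towards -x (x within 0.2 rad of world x); rear board 35 mm high at x = 53 to 67. The cover belongs centred here, its x along this x, resting on both wall tops.
- mat: Fixed black rubber mat, 200 (its x) by 140 (its y) by 4 mm thick; origin at the centre of its underside. The lifter starts and ends near its centre. Mat, battens and stand stand side by side across the robot's front, 0.2 to 0.3 m apart, in random order.
- tin: Bystander: closed can 72 mm across, 95 mm tall, between and beyond two of the places of work. Origin at the centre of its underside.
- mixing_cup: Bystander: clear cup 70 mm across, 85 mm tall. Origin at the centre of its underside.
- tape_roll: Bystander: brown roll core, a ring 96 mm across, 25 mm tall, lying flat at the right end of the row. Origin at the centre of its underside.
- brush: Bystander: paint brush 200 mm long lying flat at the left end of the row. Origin at the middle of its length, underside.
There are look-alikes about, which are no part of the job. What is meant by the cover is not yellow, and is the larger of those in its own colour. There is more than one size of the lifter; the one meant has the size given above.

How it is judged:
By the outcome, as a careful person would: the job done as asked, in the order asked, and still so for the second after the job is handed in, with the robot touching nothing.
It also fails if it takes over 72 s, if anything falls off the work surface, if the arm or the gripper's body presses on something with over 40 N, if the wrist force passes 120 N, or if a joint passes its speed limit or range.

ROBOT

A 7-joint arm with a two-finger parallel gripper is mounted at the origin on the work surface. World frame = base frame: x ahead of the robot, y to its left, z up, the work surface at z = 0. Lengths are in mm, angles in rad, forces in N, time in s.
With the tool pointing down it reaches from about 400 to 875 mm from the base axis. Payload 4.4 kg.
Tool frame: the origin (TCP) lies midway between the tips of the shut fingers; the grasp point (between the pads) lies 19 mm behind it; x points along the fingers, y is the direction in which the jaws open and shut, and the axes are right-handed (so a half turn about x gives the same grasp; the last joint's range is limited). The gripper opens to 85 mm and grips with 20 to 120 N. Pads are 22 mm wide; open, the fingers measure 114 mm over their backs; the gripper's body (76 mm by 85 mm) begins 54 mm behind the grasp point. The pads swing forward as they close: fully open they stand 13 mm farther back than shut.
Start: joints at [1.207, 0.628, 0.038, 1.517, -0.027, 0.996, -0.02], TCP at [190.749, -621.396, 231.313] pointing down, gripper open.
Joint ranges: [-3.06, 3.06], [-0.37, 2.12], [-1.25, 1.32], [0.18, 2.47], [-1.1, 4.24], [0.23, 1.98], [-2.94, 2.94]. Speed limits (rad/s): [2.57, 2.57, 3.14, 3.14, 3.14, 3.14, 3.14].

INTERFACE

Orientations are given as [roll, pitch, yaw] about the fixed x, y, z axes, in that order (R = Rz(yaw) Ry(pitch) Rx(roll)).
In Python, from cell import ctrl gives the robot as it stands.
- The arm moves only by the tool arm_command, never from a script. Its argument "series" is a list of rows, each a list of 7 numbers: the opening, from 0 (shut) to 1 (fully open), then the shift along the world's x, y, z in cm, then the turn, a rotation vector about the world's x, y, z in degrees. In form: [[claw, x, y, z, rx, ry, rz], ...]. A call has 1 to 20 rows; each row shifts and turns the commanded pose from where the row before left it; what a row does not reach is not made up. A row lasts 1/12 s, in which the tool goes at most 41.7 mm and 7.16 degrees, less where a joint would pass 70% of its speed; a pose out of reach is approached as far as the arm can. A call with a gripper value outside its range is refused whole. The fingers move at their own pace and stop on an object; the grip force is fixed at half the most. Time passes only in rows, so rows that do not move let the fingers close. It gives the time, the measured TCP pose, the force and the opening at its end, in the units of the state.
- ctrl.read_state(): the state, without advancing time (a new reading comes with each control period).
- ctrl.get_image(name): name is "scene" or "top" or "wrist"; returns the picture (480x640x3 uint8, blue, green, red); there is no depth.
- ctrl.calibration(name): a dict with "fovy" (degrees; the focal length in pixels is half the picture's height over the tangent of half this angle, whatever the lens; pixels are square), "cx", "cy" (the principal point, pixels), "cam_to_world" (4x4, takes a point from camera to world coordinates); the wrist camera has in their place "T_tool_cam" (4x4, takes a point from camera to tool coordinates, whose origin is the TCP and whose axes are the tool frame's). Camera axes: x right, y up, looking along -z (the intrinsics and any distortion apply to the point x, -y, -z); pixel columns grow to the right and rows downward; lengths in mm; the calibration is good to about 2 mm. A picture is of the moment at which its call begins: read the wrist's pose just before it. calibration takes no time and is no camera call.
- ctrl.finish_job(): hands the job in, once; it reports no verdict.
Trained networks look in the newest picture that a camera, given by its name, has taken for a name from the list of things; names that differ only in an ending like _2 or _b are one class to them, and where a whole thing is asked for, a point or a joint stands for the part that bears it (a point fixed in the world has none). Each returns a list of dicts, best first, with "conf" (0 to 1); they miss things now and then, are a little off and sometimes report something else, mostly with a low value. They report only what shows in the picture. A call takes as long as a camera call. They do not tell look-alikes from the thing itself.
- ctrl.spot_in(label, camera): "centre" ([x, y, z] in mm, in world coordinates, good to about 4 mm: the middle of the surface that is visible of it).
The state is a dict: "clock": time; "qpos": joint angles; "qd": joint speeds; "tau": joint torques, N m; "eef_pos": TCP position; "tool_rot": TCP orientation; "force": force on the tool from outside, world axes, zero at the start; "torque": the same for the moment, N m; "width": finger opening in mm.
Only numpy, scipy, OpenCV 4.12 (cv2) and the standard library are available. Lean on these libraries where they do the work, as an engineer would, in place of code of your own. Each camera call takes 0.05 s, during which the arm holds its last target.

## Working session

There is one attempt and no reset: what is moved stays moved. The work goes in short steps, Python scripts to look and compute and a tool call to move; the robot and the scene stay as the last step left them, time stands still between calls to the robot, and variables do not carry over. Pictures are saved under pics/ and viewed, and the job is handed in when it is done.

Besides the shell and the picture viewer there is one more tool, called after "Call:" as name(argument=value, ...), one argument or row to a line, values as JSON. arm_command: Moves the arm, as the interface text tells. Its arguments: {"type":"object","properties":{"series":{"type":"array"}},"required":["series"]}

```bash
ls; mkdir -p pics; python3 - <<'E'
from cell import ctrl
import cv2,json
import numpy as np
np.set_printoptions(precision=3,suppress=True)
print(ctrl.read_state())
for n in ["scene","top","wrist"]:
    cv2.imwrite(f"pics/{n}0.png",ctrl.get_image(n)); print(n,ctrl.calibration(n))
for c in ["top","scene"]:
  for l in ["lifter","lifter_grip","cover","battens_top","stand_top","mat","tin","mixing_cup","tape_roll","brush"]:
    try: print(c,l,[(np.round(d["centre"]),round(d["conf"],2)) for d in ctrl.spot_in(l,c)])
    except Exception as e: print(c,l,e)
print(ctrl.read_state()["clock"])
E
```

```text
pics
{'clock': 0.0, 'qpos': array([ 1.207,  0.629,  0.038,  1.518, -0.027,  0.996, -0.02 ]), 'qd': array([ 0.   , -0.001, -0.   ,  0.   , -0.001,  0.   , -0.001]), 'tau': array([ -0.001, -56.343,   1.226, -19.345,   0.011,   0.01 ,   0.   ]), 'eef_pos': array([ 190.577, -620.756,  230.373]), 'tool_rot': array([-1.561,  1.569,  1.878]), 'force': array([ 0.684, -0.898, -0.075]), 'torque': array([0.01 , 0.004, 0.001]), 'width': 85.45210940412127}
scene {'fovy': 56.00295677950061, 'cx': 313.0406781099209, 'cy': 239.7769019750043, 'cam_to_world': array([[   0.678,   -0.615,    0.403,  860.891],
       [   0.735,    0.578,   -0.356, -328.947],
       [  -0.014,    0.537,    0.843,  871.121],
       [   0.   ,    0.   ,    0.   ,    1.   ]])}
top {'fovy': 48.70545716319163, 'cx': 321.02815483059766, 'cy': 240.5953944155966, 'cam_to_world': array([[  -0.008,    0.983,   -0.185,  237.72 ],
       [  -1.   ,   -0.004,    0.021,    9.451],
       [   0.02 ,    0.185,    0.983, 1420.383],
       [   0.   ,    0.   ,    0.   ,    1.   ]])}
wrist {'fovy': 59.788562281351886, 'cx': 315.101527758759
[... 1004 characters left out ...]
0.93), (array([ 587., -256.,   12.]), 0.86)]
scene lifter_grip [(array([ 589., -260.,   16.]), 0.92), (array([ 233., -333.,    1.]), 0.9)]
scene cover [(array([ 412., -130.,    4.]), 0.91), (array([655.,  -8.,  14.]), 0.87), (array([351., 207.,   8.]), 0.63)]
scene battens_top [(array([711., -10.,  14.]), 0.86), (array([ 758., -173.,   38.]), 0.46)]
scene stand_top [(array([643., 206.,  29.]), 0.74)]
scene mat [(array([ 682., -228.,    4.]), 0.91)]
scene tin [(array([766., 163.,  88.]), 0.68)]
scene mixing_cup [(array([ 757., -174.,   39.]), 0.85), (array([ 587., -259.,   18.]), 0.28)]
scene tape_roll [(array([ 514., -428.,   24.]), 0.66)]
scene brush [(array([539., 418.,  17.]), 0.63)]
1.15
```

View pics/top0.png

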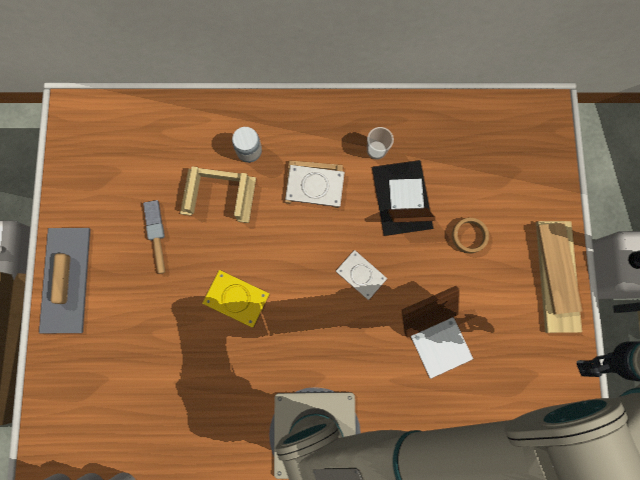

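View pics/scene0.png

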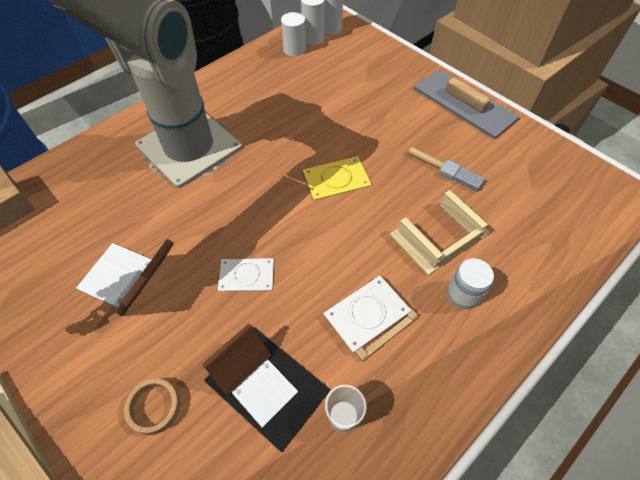

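View pics/wrist0.png

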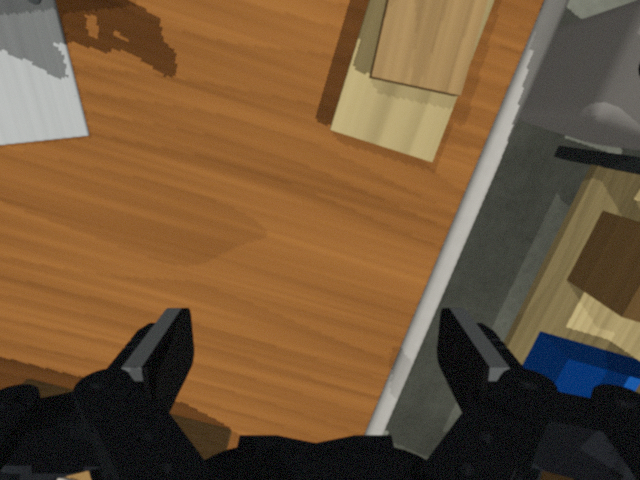

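```bash
cat > h.py <<'E'
from cell import ctrl
import cv2, numpy as np
from scipy.spatial.transform import Rotation as Rn
np.set_printoptions(precision=2,suppress=True)
def toolT(s=None):
    s=s or ctrl.read_state()
    T=np.eye(4); T[:3,:3]=Rn.from_euler('xyz',s["tool_rot"]).as_matrix(); T[:3,3]=s["eef_pos"]; return T
def cam(name):
    c=ctrl.calibration(name); f=240/np.tan(np.radians(c["fovy"]/2))
    T=c["cam_to_world"] if "cam_to_world" in c else toolT()@c["T_tool_cam"]
    return dict(T=np.array(T),f=f,cx=c["cx"],cy=c["cy"])
def proj(C,P):
    P=np.atleast_2d(P); p=(P-C["T"][:3,3])@C["T"][:3,:3]
    return np.c_[C["cx"]+C["f"]*p[:,0]/-p[:,2], C["cy"]-C["f"]*p[:,1]/-p[:,2]]
def back(C,uv,z):
    uv=np.atleast_2d(uv).astype(float)
    d=np.c_[(uv[:,0]-C["cx"])/C["f"],-(uv[:,1]-C["cy"])/C["f"],-np.ones(len(uv))]@C["T"][:3,:3].T
    o=C["T"][:3,3]; t=(z-o[2])/d[:,2]; return o+d*t[:,None]
def snap(name,fn):
    import pickle
    C=cam(name); im=ctrl.get_image(name); cv2.imwrite(f"pics/{fn}.png",im); pickle.dump(C,open(f"pics/{fn}.pkl","wb")); return C,im
def load(fn):
    import pickle
    return pickle.load(open(f"pics/{fn}.pkl","rb")),cv2.imread(f"pics/{fn}.png")
def move(target_p,target_R=None):
    """print remaining shift in cm & rotvec deg (world)"""
    T=toolT(); d=(np.array(target_p)-T[:3,3])/10
    rv=np.zeros(3) if target_R is None else np.degrees(Rn.from_matrix(target_R@T[:3,:3].T).as_rotvec())
    print("shift cm",d,"rotvec deg",rv)
def Rlift(yaw,s=1,tilt=30):
    t=np.radians(tilt)
    x=np.array([np.sin(t),0,-np.cos(t)]);y=s*np.array([np.cos(t),0,np.sin(t)])
    return Rn.from_euler('z',yaw).as_matrix()@np.c_[x,y,np.cross(x,y)]
E
python3 - <<'E'
from h import *
print(toolT())
C=cam("top")
# rough corners by eye from top
for n,z,px in [("lifter blade",7,[(389,181),(422,178),(427,211)]),("mat",4,[(373,167),(421,160),(433,229),(386,235)]),
  ("cover",19,[(289,164),(345,166),(342,208),(286,203)])]:
    print(n); print(back(C,px,z))
for f,(x0,y0,w,h) in {"a":(165,120,160,120),"b":(270,130,200,120)}.items():
    im=cv2.imread("pics/top0.png")[y0:y0+h,x0:x0+w]; cv2.imwrite(f"pics/z_{f}.png",cv2.resize(im,None,fx=4,fy=4,interpolation=cv2.INTER_CUBIC))
for s in (1,-1): print(s); move([550,-250,300],Rlift(0.1,s))
E
```

```text
[[   0.      0.29   -0.96  190.74]
 [  -0.     -0.96   -0.29 -621.39]
 [  -1.      0.     -0.    231.33]
 [   0.      0.      0.      1.  ]]
lifter blade
[[ 671.12 -210.81    7.  ]
 [ 679.61 -303.26    7.  ]
 [ 585.06 -312.96    7.  ]]
mat
[[ 712.85 -167.69    4.  ]
 [ 733.18 -303.4     4.  ]
 [ 535.   -327.87    4.  ]
 [ 518.79 -198.16    4.  ]]
cover
[[716.84  66.44  19.  ]
 [710.83 -88.29  19.  ]
 [591.29 -78.13  19.  ]
 [605.8   74.27  19.  ]]
1
shift cm [35.93 37.14  6.87] rotvec deg [-17.96 -27.02  76.75]
-1
shift cm [35.93 37.14  6.87] rotvec deg [ 28.49 -18.93 -98.73]
```

View pics/z_b.png

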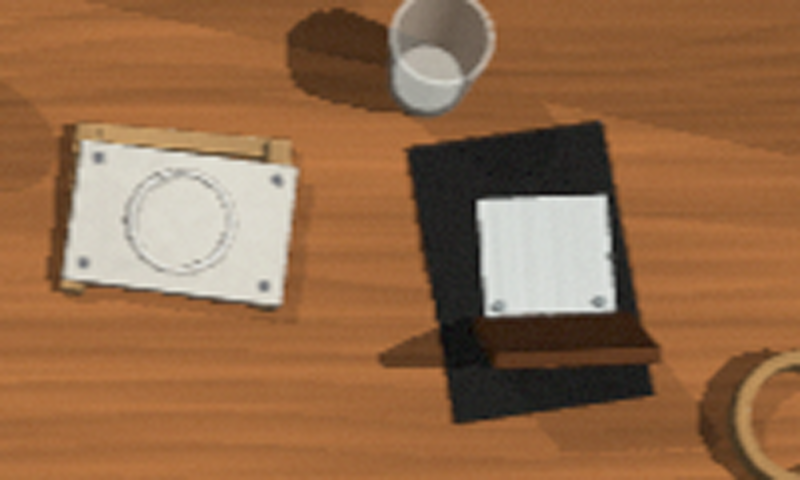

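View pics/z_a.png

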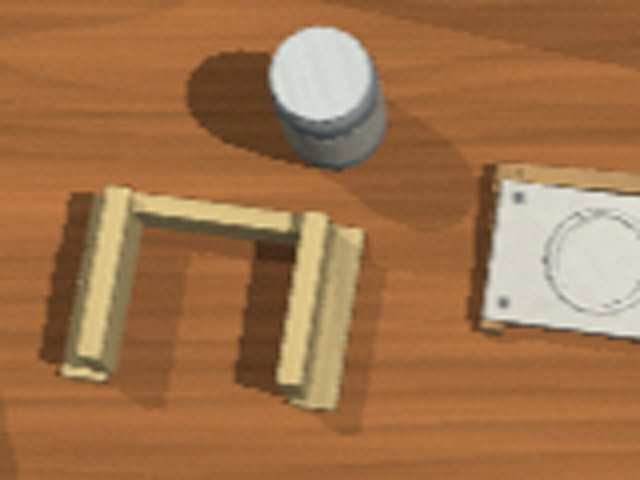

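```bash
python3 - <<'E'
from h import *
move([610,-190,290],Rlift(0.12,1,0))
E
```

```text
shift cm [41.93 43.14  5.87] rotvec deg [-0.    0.   79.82]
```

Call:
arm_command(
  series=[
    [1,2.6,2.7,0.4,0,0,5],
    [1,2.6,2.7,0.4,0,0,5],
    [1,2.6,2.7,0.4,0,0,5],
    [1,2.6,2.7,0.4,0,0,5],
    [1,2.6,2.7,0.4,0,0,5],
    [1,2.6,2.7,0.4,0,0,5],
    [1,2.6,2.7,0.4,0,0,5],
    [1,2.6,2.7,0.4,0,0,5],
    [1,2.6,2.7,0.4,0,0,5],
    [1,2.6,2.7,0.4,0,0,5],
    [1,2.6,2.7,0.4,0,0,5],
    [1,2.6,2.7,0.4,0,0,5],
    [1,2.6,2.7,0.4,0,0,5],
    [1,2.6,2.7,0.4,0,0,5],
    [1,2.6,2.7,0.4,0,0,5],
    [1,2.6,2.6,0.2,0,0,5],
    [1,0,0,0,0,0,0],
    [1,0,0,0,0,0,0],
  ],
)

```text
clock: 2.65
eef_pos: [608.2, -187.5, 293.2]
tool_rot: [2.582, 1.569, 1.139]
force: [-0.8, -0.6, 0.9]
width: 85.2
```

```bash
python3 - <<'E'
from h import *
s=ctrl.read_state();print(s["clock"],s["eef_pos"],s["qpos"],s["qd"])
move([610,-190,290],Rlift(0.12,1,0))
C,im=snap("wrist","w1")
E
```

```text
2.65 [ 608.18 -187.46  293.17] [ 0.48  0.57 -0.37  1.47  0.22  1.14  0.19] [ 0.05 -0.01  0.06  0.03  0.02  0.01 -0.  ]
shift cm [ 0.18 -0.25 -0.32] rotvec deg [-0.09  0.04 -0.44]
```

View pics/w1.png

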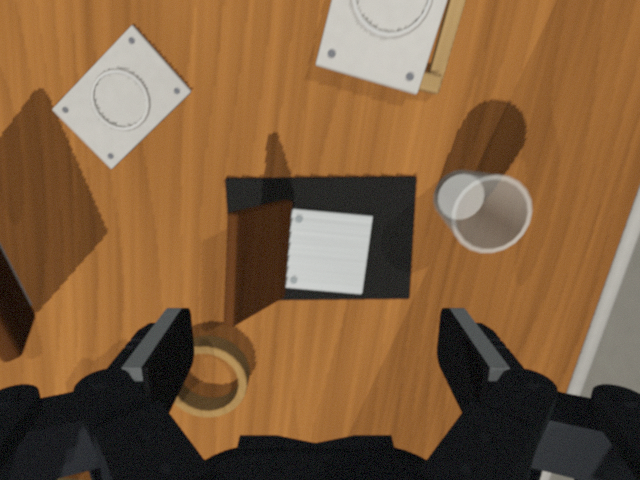

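```bash
python3 - <<'E'
from h import *
C,im=load("w1")
g=cv2.cvtColor(im,cv2.COLOR_BGR2GRAY); hsv=cv2.cvtColor(im,cv2.COLOR_BGR2HSV)
def quad(mask,z,name):
    n,l,st,c=cv2.connectedComponentsWithStats(mask.astype(np.uint8))
    return n,l,st,c
roi=np.zeros_like(g,bool); roi[190:310,270:390]=1
m=(hsv[...,1]<60)&(g>120)&roi
cnt=max(cv2.findContours(m.astype(np.uint8),0,2)[0],key=cv2.contourArea)
r=cv2.minAreaRect(cnt);ap=cv2.approxPolyDP(cnt,5,True)[:,0]
print("blade px",ap.tolist(),r)
print(back(C,ap,7))
m2=(g<40); m2[310:]=0;
cnt=max(cv2.findContours(m2[:310,200:430].astype(np.uint8),0,2)[0],key=cv2.contourArea)+[200,0]
ap=cv2.approxPolyDP(cnt,4,True)[:,0];print("mat",ap.tolist());print(back(C,ap,4))
cv2.imwrite("pics/z_c.png",cv2.resize(im[150:330,200:430],None,fx=3.4,fy=3.3,interpolation=cv2.INTER_CUBIC))
E
```

```text
blade px [[293, 209], [285, 286], [361, 293], [372, 216]] ((328.36883544921875, 251.44265747070312), (81.39163970947266, 79.7619857788086), 5.19442892074585)
[[ 590.45 -215.82    7.  ]
 [ 591.52 -304.25    7.  ]
 [ 676.86 -301.88    7.  ]
 [ 674.27 -212.7     7.  ]]
mat [[228, 178], [233, 190], [227, 188], [233, 195], [228, 200], [235, 202], [229, 203], [229, 212], [249, 215], [253, 207], [290, 201], [292, 206], [329, 209], [325, 200], [323, 206], [317, 204], [327, 194], [332, 210], [377, 213], [365, 283], [370, 285], [358, 297], [376, 297], [372, 287], [381, 280], [375, 288], [383, 289], [381, 296], [407, 296], [407, 282], [401, 279], [409, 271], [413, 177], [397, 177], [396, 183], [395, 177], [388, 183], [390, 177], [345, 178], [350, 182], [343, 189], [343, 178], [235, 182]]
[[ 519.78 -192.38    4.  ]
 [ 525.82 -204.29    4.  ]
 [ 519.46 -202.98    4.  ]
 [ 526.21 -209.59    4.  ]
 [ 521.36 -215.6     4.  ]
 [ 528.83 -216.8     4.  ]
 [ 522.63 -218.69    4.  ]
 [ 523.3  -228.43    4.  ]
 [ 544.65 -229.      4.  ]
 [ 548.13 -219.77    4.  ]
 [ 586.27 -208.34    4.  ]
 [ 588.97 -213.43    4.  ]
 [ 628.26 -211.66    4.  ]
 [ 622.74 -202.57    4.  ]
 [ 621.51 -209.24    4.  ]
 [ 614.93 -207.91    4.  ]
 [ 623.96 -195.95    4.  ]
 [ 631.57 -212.33    4.  ]
 [ 679.52 -209.46    4.  ]
 [ 679.9  -290.57    4.  ]
 [ 685.85 -292.25    4.  ]
 [ 674.81 -308.48    4.  ]
 [ 695.02 -305.9     4.  ]
 [ 688.48 -294.37    4.  ]
 [ 697.04 -284.73    4.  ]
 [ 692.03 -295.14    4.  ]
 [ 701.16 -295.2     4.  ]
 [ 700.42 -303.96    4.  ]
 [ 729.59 -300.22    4.  ]
 [ 726.33 -283.41    4.  ]
 [ 718.99 -280.7     4.  ]
 [ 726.01 -270.15    4.  ]
 [ 710.05 -166.85    4.  ]
 [ 693.58 -168.97    4.  ]
 [ 693.7  -175.27    4.  ]
 [ 691.52 -169.24    4.  ]
 [ 685.43 -176.33    4.  ]
 [ 686.37 -169.9     4.  ]
 [ 640.21 -176.89    4.  ]
 [ 645.99 -180.35    4.  ]
 [ 639.84 -188.56    4.  ]
 [ 638.15 -177.15    4.  ]
 [ 527.28 -195.62    4.  ]]
```

View pics/z_c.png

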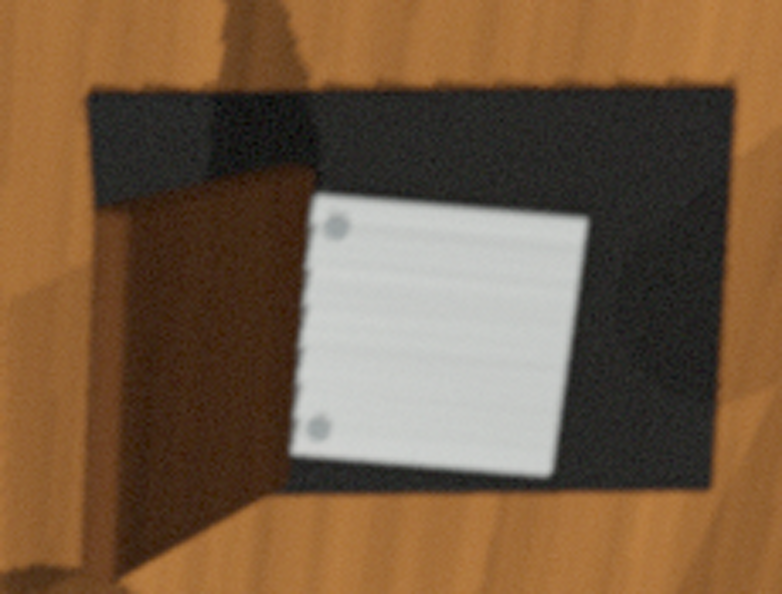

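```bash
cat >> h.py <<'E'
from scipy.optimize import least_squares
def sub(im,px,w=4):
    g=cv2.cvtColor(im,cv2.COLOR_BGR2GRAY); p=np.array(px,np.float32).reshape(-1,1,2)
    return cv2.cornerSubPix(g,p.copy(),(w,w),(-1,-1),(3,50,0.01))[:,0]
def fit(obs,x0,label=""):
    """obs: list of (C, local pts Nx3 (object frame with z world offset), px Nx2). pose x,y,yaw"""
    def res(q):
        c,s=np.cos(q[2]),np.sin(q[2]); R=np.array([[c,-s,0],[s,c,0],[0,0,1]]); r=[]
        for C,L,px in obs:
            Z=np.mean(np.array(L)[:,2]); P=np.array(L,float)@R.T+[q[0],q[1],0]
            for p,l in zip(px,P): r+=list((back(C,p,l[2])[0]-l)[:2])
        return np.array(r)
    q=least_squares(res,x0,loss='soft_l1',f_scale=2,x_scale=[1,1,0.01]).x
    print(label,"pose",q[:2],"yaw %.4f"%q[2]); print(res(q).reshape(-1,2)); return q
E
python3 - <<'E'
from h import *
import pickle
C,im=load("w1")
Ct=cam("top"); pickle.dump(Ct,open("pics/top0.pkl","wb")); imt=cv2.imread("pics/top0.png")
Cs=cam("scene"); pickle.dump(Cs,open("pics/scene0.pkl","wb"))
p=sub(im,[(292.7,208.5),(373,215),(362.5,294),(286,288)]); print(p)
L=[(-37,45,7),(47.5,45,7),(47.5,-45,7),(-37,-45,7)]
fit([(C,L,p)],[630,-260,0],"lifter w")
pt=sub(imt,[(389.2,180),(421.7,178.7),(423.7,208)],3); print(pt)
fit([(Ct,[L[1],L[2]],pt[:2])],[630,-260,0],"lifter t")
p=sub(im,[(226,178),(416.2,175.8),(409.2,297.5)],4); print(p)
LM=[(-100,70,4),(100,70,4),(100,-70,4),(-100,-70,4)]
fit([(C,LM[:3],p)],[630,-240,0.1],"mat w")
pt=sub(imt,[(372.2,167),(420.2,160.2),(433.2,228.3),(383.8,235.5)],3); print(pt)
fit([(Ct,LM,pt)],[630,-240,0.1],"mat t")
E
```

```text
[[292.34 208.25]
 [372.5  215.58]
 [361.05 294.42]
 [284.79 287.34]]
lifter w pose [ 628.02 -259.34] yaw 0.0267
[[-0.16  0.24]
 [ 0.42  0.91]
 [ 0.49 -0.52]
 [-0.78 -0.58]]
[[388.83 179.63]
 [421.46 178.28]
 [423.32 207.26]]
lifter t pose [ 629.49 -258.01] yaw 0.0405
[[-0.03  0.66]
 [ 0.03 -0.66]]
[[226.27 176.21]
 [415.25 174.78]
 [408.47 297.98]]
mat w pose [ 623.66 -246.73] yaw 0.1340
[[ 2.66 -0.03]
 [-1.5  -0.29]
 [-0.41  0.33]]
[[371.03 166.69]
 [420.18 160.14]
 [433.28 228.03]
 [382.82 235.55]]
mat t pose [ 625.02 -245.24] yaw -1.1334
[[ 67.68 -37.2 ]
 [  1.97   5.1 ]
 [-66.26  36.71]
 [ -1.97  -5.1 ]]
```

Call:
arm_command(
  series=[
    [1,0,4,0,0,0,0],
    [1,0,4,0,0,0,0],
    [1,0,4,0,0,0,0],
    [1,0,4,0,0,0,0],
    [1,0,4,0,0,0,0],
    [1,0,4,0,0,0,0],
    [1,0,0.5,0,0,0,0],
    [1,0,0,0,0,0,0],
    [1,0,0,0,0,0,0],
  ],
)

```text
clock: 3.45
eef_pos: [606.6, 52.2, 293.2]
tool_rot: [-0.257, 1.569, -1.706]
force: [0.7, -0.7, -0.6]
width: 85.2
```

```bash
python3 - <<'E'
from h import *
s=ctrl.read_state();print(s["clock"],s["eef_pos"],s["qd"])
C,im=snap("wrist","w2")
E
```

```text
3.45 [606.57  52.23 293.22] [ 0.03  0.    0.02 -0.    0.    0.   -0.  ]
```

Call:
arm_command(
  series=[
    [1,0,4,0,0,0,0],
    [1,0,4,0,0,0,0],
    [1,0,4,0,0,0,0],
    [1,0,4,0,0,0,0],
    [1,0,4,0,0,0,0],
    [1,0,4,0,0,0,0],
    [1,0,0,0,0,0,0],
    [1,0,0,0,0,0,0],
    [1,0,0,0,0,0,0],
  ],
)

```text
clock: 4.25
eef_pos: [608.0, 291.4, 292.8]
tool_rot: [-0.086, 1.568, -1.537]
force: [0.3, -1.0, 0.2]
width: 85.8
```

```bash
python3 - <<'E'
from h import *
s=ctrl.read_state();print(s["clock"],s["eef_pos"],s["qd"])
C,im=snap("wrist","w3")
E
```

```text
4.25 [607.97 291.4  292.78] [ 0.02 -0.01  0.01  0.01 -0.    0.   -0.  ]
```

View pics/w2.png

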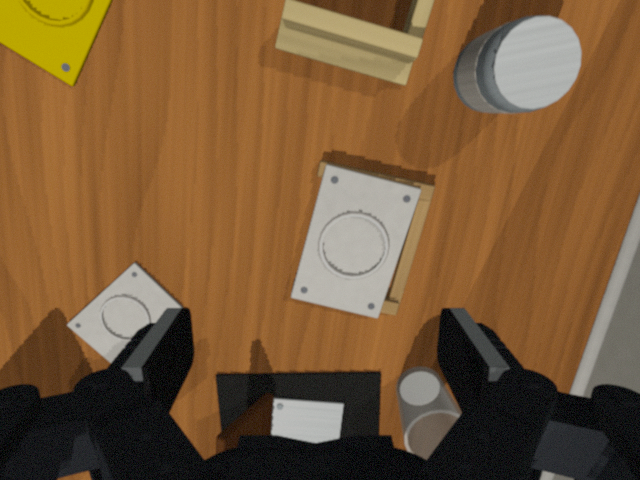

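View pics/w3.png

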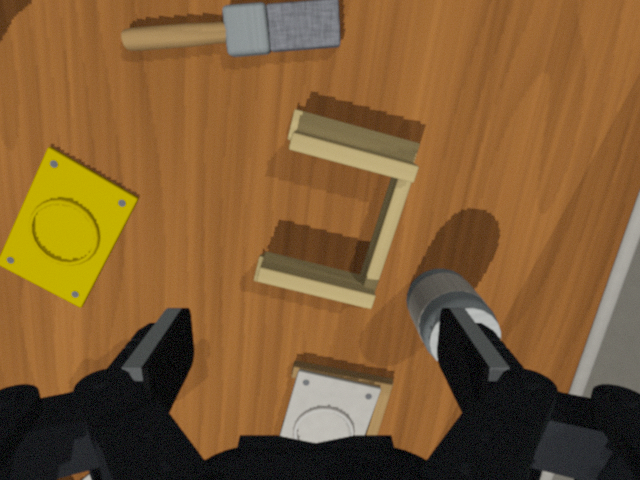

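```bash
python3 - <<'E'
from h import *
for f,n,(x0,y0,w,h),k in [("w2","z2",(270,150,190,180),4.2/1.3),("w3","z3",(240,85,200,240),2.5)]:
    im=cv2.imread(f"pics/{f}.png")[y0:y0+h,x0:x0+w]; o=cv2.resize(im,None,fx=k,fy=k,interpolation=cv2.INTER_CUBIC)
    for i in range(0,w,20): cv2.putText(o,str(x0+i),(int(i*k),8),0,.3,(0,0,0)); cv2.line(o,(int(i*k),10),(int(i*k),16),(0,0,0))
    for i in range(0,h,20): cv2.putText(o,str(y0+i),(0,int(i*k)+4),0,.3,(0,0,0)); cv2.line(o,(22,int(i*k)),(28,int(i*k)),(0,0,0))
    cv2.imwrite(f"pics/{n}.png",o)
E
```

```text
(no output)
```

View pics/z2.png

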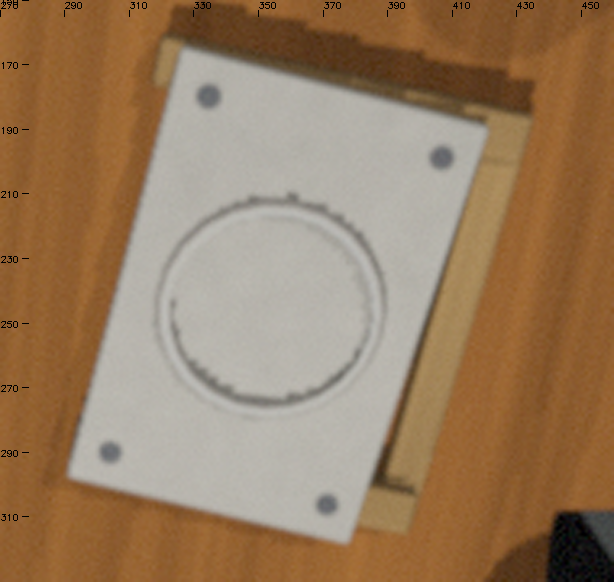

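View pics/z3.png

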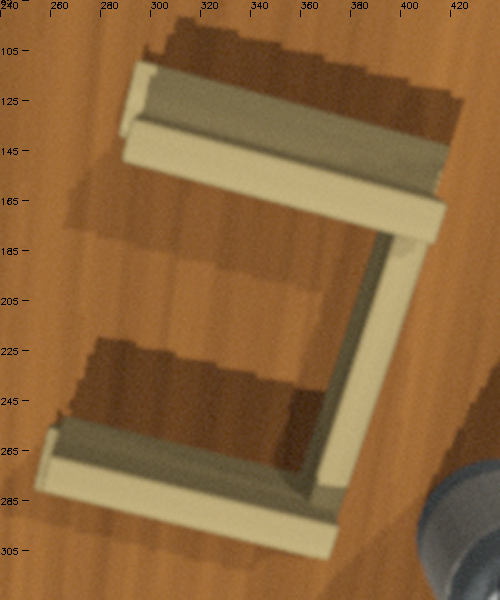

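```bash
python3 - <<'E'
from h import *
C2,i2=load("w2"); C3,i3=load("w3"); Ct,it=load("top0")
p=sub(i2,[(325.5,165),(421,188.5),(378.5,318.5),(291,298)],4);print(p)
LC=[(-50,75,19),(50,75,19),(50,-75,19),(-50,-75,19)]
fit([(C2,LC,p)],[650,0,-.1],"cover w")
pt=sub(it,[(290.5,165.5),(344.5,171.5),(340,206.5),(286,199.5)],3);print(pt)
fit([(Ct,[LC[1],LC[2],LC[3],LC[0]],pt[[0,1,2,3]])],[650,0,-.1],"cover t (bad order?)")
fit([(Ct,[LC[1],LC[2],LC[3],LC[0]],[(290.5,165.5),(344.5,171.5),(340,206.5),(286,199.5)])],[650,0,-.1],"cover t eye")
pb=[(434.7,185.6),(320.5,161.8),(395.4,315)];print(sub(i2,pb,3))
fit([(C2,[(65,75,14),(-55,75,14),(65,-75,14)],pb)],[650,0,-.1],"battens")
LS=[(-55,75,50),(65,75,50),(65,59,50),(-55,59,50),(-55,-59,50),(65,-59,50),(65,-75,50),(-55,-75,50)]
ps=[(293.2,132.2),(418,166.6),(413.2,182.2),(289.2,149),(261.2,267.8),(375.2,295),(371.2,308.6),(255,280.6)]
fit([(C3,LS,ps)],[640,235,-.1],"stand w eye")
ps2=sub(i3,ps,3);print(ps2)
fit([(C3,LS,ps2)],[640,235,-.1],"stand w sub")
E
```

```text
[[327.53 164.01]
 [419.65 188.28]
 [377.13 317.93]
 [290.5  297.17]]
cover w pose [655.54  -5.26] yaw -0.1343
[[ 1.79 -0.32]
 [-1.84  0.22]
 [-0.46  0.02]
 [ 0.48  0.08]]
[[289.32 165.76]
 [343.72 172.11]
 [339.53 205.57]
 [284.94 201.39]]
cover t (bad order?) pose [653.11  -3.29] yaw -0.1124
[[ 0.55 -0.08]
 [-1.17 -1.03]
 [ 3.13  0.71]
 [-1.51  0.33]]
cover t eye pose [654.69  -5.7 ] yaw -0.1282
[[-1.36  0.  ]
 [ 0.27 -0.16]
 [-0.    0.96]
 [ 0.95 -0.76]]
[[433.45 185.68]
 [320.2  161.4 ]
 [395.09 314.53]]
battens pose [658.04  -2.67] yaw -0.0904
[[-0.18  0.26]
 [ 0.74 -0.82]
 [-0.53  0.52]]
stand w eye pose [627.  261.2] yaw -0.1395
[[ 0.74 -0.39]
 [-0.97 -0.51]
 [-0.42  0.6 ]
 [ 0.91  0.28]
 [ 1.61 -1.05]
 [-0.56  0.09]
 [ 0.06  0.48]
 [-1.18  0.41]]
[[293.2  132.2 ]
 [417.81 166.52]
 [413.34 181.17]
 [288.82 148.8 ]
 [258.45 265.59]
 [374.57 295.21]
 [370.61 308.31]
 [253.25 280.02]]
stand w sub pose [626.26 261.63] yaw -0.1457
[[ 0.98 -1.09]
 [-0.81 -0.43]
 [-0.02  1.59]
 [ 0.89 -0.3 ]
 [-0.22  0.13]
 [ 0.01 -0.3 ]
 [ 0.68  0.63]
 [-1.81 -0.  ]]
```

```bash
python3 - <<'E'
from h import *
Ct,it=load("top0"); C3,i3=load("w3"); C2,i2=load("w2"); Cs,i_s=load("scene0")
LS=[(65,75,50),(65,59,50),(-55,59,50),(-55,75,50),(65,-59,50),(65,-75,50),(-55,-75,50),(-55,-59,50)]
ps=np.array([(105,187),(132,190),(107,362),(75,358),(303,212),(328,214),(303,387),(278,385)])/4+[165,120]-.4
fit([(Ct,LS,ps)],[627,260,-.14],"stand t")
L=np.array([(-55,75,50),(65,75,50),(65,59,50),(-55,59,50),(-55,-59,50),(65,-59,50),(65,-75,50),(-55,-75,50)],float)
def draw(im,C,pose,L,col):
    c,s=np.cos(pose[2]),np.sin(pose[2]); R=np.array([[c,-s,0],[s,c,0],[0,0,1]])
    P=proj(C,np.array(L,float)@R.T+[pose[0],pose[1],0])
    cv2.polylines(im,[np.round(P*16).astype(np.int32)],True,col,1,cv2.LINE_AA,4)
bat=lambda im,C,p:[draw(im,C,p,[(-55,y+8,14),(65,y+8,14),(65,y-8,14),(-55,y-8,14)],(0,0,255)) for y in(67,-67)]
std=lambda im,C,p:[draw(im,C,p,[(-55,y+8,50),(65,y+8,50),(65,y-8,50),(-55,y-8,50)],(255,0,0)) for y in(67,-67)]
for im,C in ((it,Ct),(i3,C3),(i2,C2),(i_s,Cs)):
    bat(im,C,(658,-2.7,-.0904)); draw(im,C,(655.5,-5.3,-.134),[(-50,75,19),(50,75,19),(50,-75,19),(-50,-75,19)],(0,255,0))
    std(im,C,(627,261.2,-.14))
K=lambda im,x,y,w,h,k:cv2.resize(im[y:y+h,x:x+w],None,fx=k,fy=k,interpolation=cv2.INTER_CUBIC)
a=K(it,170,150,190,80,4);cv2.imwrite("pics/o1.png",a)
cv2.imwrite("pics/o2.png",np.hstack([K(i2,270,150,180,180,2.2),K(i3,240,100,190,215,1.842)[:396]]))
cv2.imwrite("pics/o3.png",K(i_s,310,180,190,190,3))
E
```

```text
stand t pose [625.85 261.36] yaw -0.1280
[[ 0.13  1.26]
 [ 0.04 -1.01]
 [ 0.2  -3.98]
 [ 0.95  1.32]
 [-0.52  1.15]
 [ 0.09  0.24]
 [-0.12 -0.7 ]
 [-0.75 -0.06]]
```

View pics/o1.png

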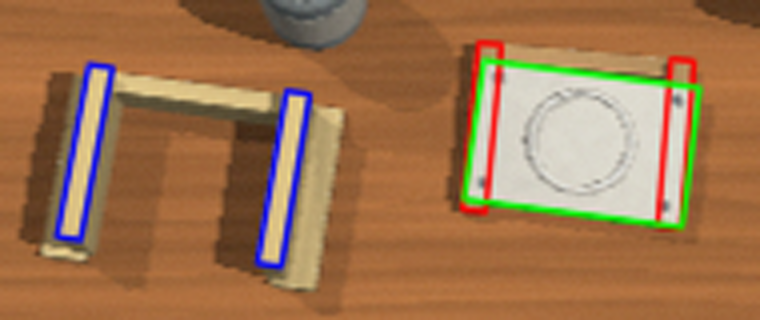

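View pics/o2.png

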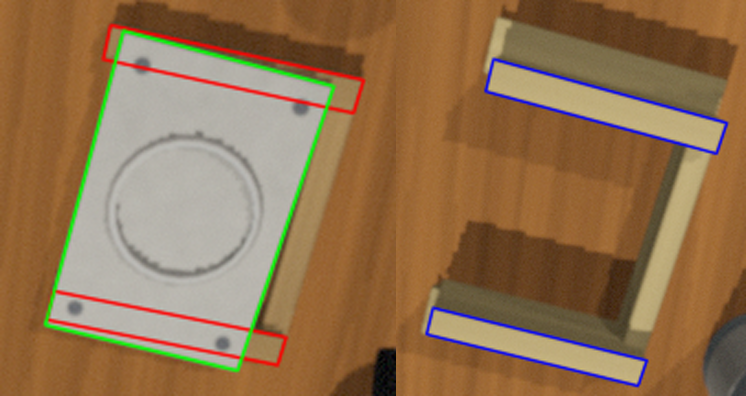

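View pics/o3.png

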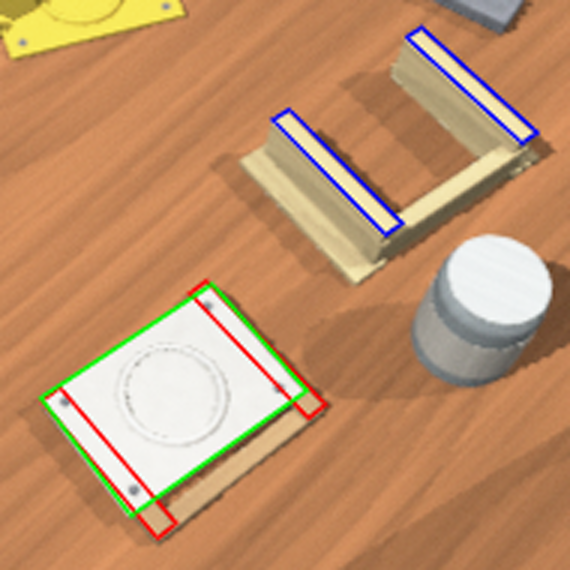

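```bash
python3 - <<'E'
from h import *
print(ctrl.read_state()["qpos"])
move([466.5,19.7,150],Rlift(-.132))
E
```

```text
[-0.28  0.64 -0.39  1.35  0.25  1.2  -0.57]
shift cm [-14.17 -27.11 -14.3 ] rotvec deg [ -0.05 -30.07 -13.99]
```

Call:
arm_command(
  series=[
    [1,-1.4,-2.7,-1.4,0,-3,-1.4],
    [1,-1.4,-2.7,-1.4,0,-3,-1.4],
    [1,-1.4,-2.7,-1.4,0,-3,-1.4],
    [1,-1.4,-2.7,-1.4,0,-3,-1.4],
    [1,-1.4,-2.7,-1.4,0,-3,-1.4],
    [1,-1.4,-2.7,-1.4,0,-3,-1.4],
    [1,-1.4,-2.7,-1.4,0,-3,-1.4],
    [1,-1.4,-2.7,-1.4,0,-3,-1.4],
    [1,-1.4,-2.7,-1.4,0,-3,-1.4],
    [1,-1.4,-2.7,-1.4,0,-3,-1.4],
    [1,0,0,0,0,0,0],
    [1,0,0,0,0,0,0],
  ],
)

```text
clock: 5.3
eef_pos: [498.0, 70.2, 183.4]
tool_rot: [1.457, 1.165, -0.195]
force: [0.9, 0.6, 0.4]
width: 85.4
```

```bash
python3 - <<'E'
from h import *
s=ctrl.read_state();print(s["clock"],s["qpos"],s["eef_pos"])
move([466.5,19.7,150],Rlift(-.132))
E
```

```text
5.3 [-0.28  0.39 -0.08  2.32  1.26  0.25 -1.63] [498.    70.23 183.42]
shift cm [-3.15 -5.05 -3.34] rotvec deg [ 1.79 -7.14 -2.26]
```

```bash
cat > kin.py <<'E'
from h import *
import itertools,json
def fk(q,prm,sg):
    h,L1,a1,L2,a2,L3,a3,b1,b2=prm
    T=np.eye(4)
    def rot(ax,a):
        M=np.eye(4);M[:3,:3]=Rn.from_euler(ax,a).as_matrix();return M
    def tr(x,y,z):
        M=np.eye(4);M[:3,3]=[x,y,z];return M
    T=rot('z',sg[0]*q[0])@tr(0,0,h)@rot('y',sg[1]*q[1])@tr(a1,b1,L1)@rot('z',sg[2]*q[2])@rot('y',sg[3]*q[3])@tr(a2,b2,L2)@rot('z',sg[4]*q[4])@rot('y',sg[5]*q[5])@tr(a3,0,L3)@rot('z',sg[6]*q[6])
    return T
E
python3 - <<'E'
from kin import *
s=ctrl.read_state()
D=[([1.207,.628,.038,1.517,-.027,.996,-.02],[190.749,-621.396,231.313],None),
([.48,.57,-.37,1.47,.22,1.14,.19],[608.18,-187.46,293.17],[2.582,1.569,1.139]),
([-.28,.64,-.39,1.35,.25,1.2,-.57],[607.97,291.4,292.78],[-.086,1.568,-1.537]),
(s["qpos"],s["eef_pos"],s["tool_rot"])]
json.dump([[list(map(float,a)),list(map(float,b)),None if c is None else list(map(float,c))] for a,b,c in D],open("data.json","w"))
best=[]
for sg in itertools.product([1,-1],[1],[1,-1],[1],[1,-1],[1],[1]):
    # tool x axis direction check
    e=0
    for q,p,r in D:
        T=fk(q,[0]*9,sg); tx=np.array([0,0,-1.]) if r is None else Rn.from_euler('xyz',r).as_matrix()[:,0]
        e+=np.linalg.norm(T[:3,2]-tx)
    f=lambda x:np.concatenate([fk(q,[x[0],x[1],0,x[2],0,x[3],0,0,0],sg)[:3,3]-p for q,p,r in D])
    r=least_squares(f,[300,400,400,200])
    best.append((e,r.cost**.5,sg,r.x))
for b in sorted(best,key=lambda b:b[0])[:3]: print(b)
sg=min(best,key=lambda b:b[0])[2]
# roll relation of tool
for q,p,r in D:
    if r: print(fk(q,[0]*9,sg)[:3,:3].T@Rn.from_euler('xyz',r).as_matrix(), )
E
```

```text
(np.float64(0.007931362357012573), np.float64(33.15486702944507), (-1, 1, -1, 1, -1, 1, 1), array([295.76, 603.77, 351.04, 366.95]))
(np.float64(0.16218393523980776), np.float64(785.7375497198475), (1, 1, 1, 1, 1, 1, 1), array([1455.14,  -21.88,  177.09, 1110.31]))
(np.float64(0.22229337974115077), np.float64(817.9665673771058), (1, 1, -1, 1, -1, 1, 1), array([965.15,  -3.61, 209.77, 607.32]))
[[ 0.   -0.93 -0.38]
 [ 0.    0.38 -0.93]
 [ 1.    0.    0.01]]
[[-0.   -0.42  0.91]
 [ 0.   -0.91 -0.42]
 [ 1.    0.    0.  ]]Traceback (most recent call last):
  File "<stdin>", line 22, in <module>
ValueError: The truth value of an array with more than one element is ambiguous. Use a.any() or a.all()
```

```bash
cat > kin.py <<'E'
from h import *
import json
rot=lambda ax,a:np.block([[Rn.from_euler(ax,a).as_matrix(),np.zeros((3,1))],[0,0,0,1]])
def tr(x,y,z):
    M=np.eye(4);M[:3,3]=[x,y,z];return M
C0=np.array([[0,-1,0,0],[0,0,-1,0],[1,0,0,0],[0,0,0,1.]]) # placeholder, tool x = link z
def fk(q,prm,k7=-1,off=0):
    h,L1,a1,L2,a2,L3,a3,d4=prm
    return rot('z',-q[0])@tr(0,0,h)@rot('y',q[1])@tr(0,0,L1)@rot('z',-q[2])@tr(a1,0,0)@rot('y',q[3])@tr(d4,0,L2)@rot('z',-q[4])@tr(a2,0,0)@rot('y',q[5])@tr(a3,0,L3)@rot('z',k7*q[6]+off)
E
python3 - <<'E'
from kin import *
D=json.load(open("data.json"))
f=lambda x:np.concatenate([fk(q,x)[:3,3]-p for q,p,r in D]+[[0.02*(x[0]-300),0.02*(x[2]),.02*x[4],.02*x[6],.02*x[7]]])
r=least_squares(f,[300,400,0,400,0,200,0,0]);print(r.cost,r.x);print(r.fun[:12].reshape(-1,3))
for q,p,rr in D:
    if rr:
      for k in(1,-1):
        M=fk(q,r.x,k)[:3,:3].T@Rn.from_euler('xyz',rr).as_matrix(); print(k,np.arctan2(M[1,1],M[0,1]))
E
```

```text
493.56602121381525 [221.64 568.53 -50.84 378.96  72.94 282.66 -32.15 -83.14]
[[29.1  10.73  0.47]
 [-1.58  1.06  0.02]
 [ 0.26  3.5  -0.23]
 [ 0.2   0.28 -0.23]]
1 2.7520891008526625
-1 3.1320891008526623
1 -2.000492667346191
-1 -3.140492667346191
1 0.12185531088484394
-1 3.141592653589793
```

```bash
cat > kin.py <<'E'
from h import *
import json
rot=lambda ax,a:np.block([[Rn.from_euler(ax,a).as_matrix(),np.zeros((3,1))],[0,0,0,1]])
def tr(x,y,z):
    M=np.eye(4);M[:3,3]=[x,y,z];return M
def fk(q,prm):
    h,L1,a1,L2,a2,L3,a3,d4,b0,b1,b2=prm
    return rot('z',-q[0])@tr(0,b0,h)@rot('y',q[1])@tr(0,0,L1)@rot('z',-q[2])@tr(a1,b1,0)@rot('y',q[3])@tr(d4,0,L2)@rot('z',-q[4])@tr(a2,b2,0)@rot('y',q[5])@tr(a3,0,L3)@rot('z',np.pi-q[6])
# link frame (z=tool x, x=-tool... tool y = col0*(+1))
def toolR(T): # tool axes: x=link z, y=link x, z=x*y
    R=T[:3,:3]; return np.c_[R[:,2],R[:,0],R[:,1]]
def fitk(D,w=.02):
    f=lambda x:np.concatenate([fk(q,x)[:3,3]-p for q,p,r in D]+[w*(np.array(x)-[300,500,0,400,0,250,0,0,0,0,0])])
    return least_squares(f,[300,500,0,400,0,250,0,0,0,0,0])
def add():
    D=json.load(open("data.json"));s=ctrl.read_state()
    D.append([list(map(float,s[k])) for k in ("qpos","eef_pos","tool_rot")]);json.dump(D,open("data.json","w"));return D
E
python3 - <<'E'
from kin import *
D=json.load(open("data.json"))
for w in (.1,.02):
    r=fitk(D,w);print(r.cost,r.x);print(r.fun[:12].reshape(-1,3))
q,p,rr=D[-1];print(toolR(fk(q,r.x))-Rn.from_euler('xyz',rr).as_matrix())
E
```

```text
31.276363350724708 [292.98 523.89  17.27 380.61  25.11 272.44  -5.08 -27.9  -14.23  -9.37
  -5.02]
[[-0.69  0.9  -1.01]
 [ 0.23 -3.3   1.61]
 [-1.66  2.86 -0.14]
 [-0.31 -0.01 -0.39]]
10.086706071243706 [326.1  502.96  -7.54 382.25  51.81 297.46 -39.37 -49.89 -20.88  -5.23
  -1.8 ]
[[ 0.38  0.19 -0.18]
 [-0.17 -3.03  0.01]
 [-1.63  1.96  0.18]
 [-0.07  0.01 -0.03]]
[[-0.  0.  0.]
 [ 0.  0.  0.]
 [ 0. -0. -0.]]
```

```bash
cat >> kin.py <<'E'
lo=np.array([-3.06,-.37,-1.25,.18,-1.1,.23,-2.94]);hi=np.array([3.06,2.12,1.32,2.47,4.24,1.98,2.94])
def ik(p,R,prm,q0,wreg=0.0):
    def f(q):
        T=fk(q,prm); return np.concatenate([(T[:3,3]-p)/10,10*Rn.from_matrix(toolR(T)@R.T).as_rotvec(),wreg*(q-q0)])
    r=least_squares(f,np.clip(q0,lo+.02,hi-.02),bounds=(lo+.01,hi-.01)); return r.x,r.cost
def search(p,R,prm,n=60,seed=0):
    g=np.random.default_rng(seed); S=[]
    for i in range(n):
        q,c=ik(p,R,prm,g.uniform(lo,hi))
        if c<1e-3: S.append(q)
    return S
E
cat > t.py <<'E'
from kin import *
D=json.load(open("data.json")); prm=fitk(D,.02).x
cov=np.array([655.3,-5.4]);yc=-.132; st=np.array([626.6,261.3]);ys=-.137
def tcp(base,yaw,d,z,sl=0,s=1):
    Rz=Rn.from_euler('z',yaw).as_matrix(); R0=Rlift(0,s)
    # slant about plate normal
    Rs=Rn.from_rotvec(np.radians(sl)*np.array([.866,0,.5])).as_matrix()@R0
    g=np.array([-75,0,61])+19*Rs[:,0]
    return np.r_[base,0]+Rz@(np.array([-d,0,z])+g), Rz@Rs
if __name__=="__main__":
  for s in (1,-1):
   for nm,b,y,d,z in [("grasp",np.array([628.3,-259]),.03,0,4),("ins0",cov,yc,105,5),("ins1",cov,yc,17,5),("st0",st,ys,105,44),("st1",st,ys,17,44)]:
    for sl in (0,25,-25,45,-45):
      p,R=tcp(b,y,d,z,sl,s); S=search(p,R,prm,25)
      print(nm,s,sl,p,len(S), *( [min(S,key=lambda q:abs(q[4])), max(S,key=lambda q:q[4])] if S else []))
E
time python3 t.py
```

```text
grasp 1 0 [ 562.83 -260.96   48.55] 16 [ 1.21  1.11 -1.08  2.11  1.96  0.6  -1.13] [0.33 0.8  0.31 2.15 4.21 0.54 2.54]
grasp 1 25 [ 561.7  -252.97   50.09] 14 [ 1.18  1.1  -0.8   1.81  0.08  0.36  0.83] [ 1.34  1.28 -1.16  1.82  0.87  0.54  0.12]
grasp 1 -25 [ 562.18 -269.02   50.09] 17 [ 1.07  1.16 -1.19  2.27  2.15  1.29 -1.47] [-0.46  1.17  1.11  2.32  3.87  0.79  2.24]
grasp 1 45 [ 559.65 -247.62   53.36] 12 [ 1.23  1.26 -0.85  1.56 -0.08  0.83  1.05] [ 1.35  1.43 -1.19  1.56  0.41  0.89  0.65]
grasp 1 -45 [ 560.45 -274.48   53.36] 18 [ 0.47  0.94 -0.58  2.25  2.04  1.29 -1.96] [-0.7   1.47  1.23  2.28  3.75  0.56  1.95]
ins0 1 0 [486.28  17.04  49.55] 0
ins0 1 25 [486.46  25.12  51.09] 0
ins0 1 -25 [484.34   9.2   51.09] 16 [ 0.    0.83 -0.68  2.36  1.67  1.14 -2.34] [-1.16  1.16  1.05  2.42  4.03  0.33  1.43]
ins0 1 45 [485.29  30.72  54.36] 5 [ 1.16  1.38 -1.14  2.36  2.39  0.28 -1.64] [ 0.88  1.05 -0.61  2.35  4.23  0.44  2.73]
ins0 1 -45 [481.76   4.09  54.36] 13 [-1.26  1.33  1.06  2.17 -0.53  0.31 -0.45] [-0.25  0.93 -0.52  2.16  1.34  1.34 -2.23]
ins1 1 0 [573.52   5.46 
[... 3761 characters left out ...]
.75  0.95 -0.42  1.7   0.91  1.5   1.11]
st1 -1 0 [544.87 272.57  88.55] 9 [-0.37  0.74 -0.49  2.12  1.67  0.7   0.77] [-0.87  0.74  0.23  2.14  1.87  0.25  0.43]
st1 -1 25 [545.09 280.64  90.09] 9 [ 0.18  0.92 -0.93  2.3   2.4   0.73  0.51] [-1.3   1.15  1.31  2.38  4.12  1.22 -1.87]
st1 -1 -25 [542.89 264.73  90.09] 11 [-1.28  1.    0.75  1.83  0.11  0.54  2.  ] [-0.48  0.87 -0.57  1.83  1.21  1.22  1.1 ]
st1 -1 45 [543.95 286.26  93.36] 12 [ 0.54  1.29 -1.21  2.31  2.67  0.67  0.77] [-1.    1.07  1.08  2.42  4.07  1.57 -1.53]
st1 -1 -45 [540.28 259.64  93.36] 11 [-1.25  1.12  0.68  1.57  0.23  1.03  1.86] [-0.66  1.   -0.4   1.56  0.99  1.52  1.24]
real	1m8.149s
user	1m8.736s
sys	0m0.068s
```

```bash
cat > t2.py <<'E'
from t import *
def path(wps,q,prm,n=25):
    for (p0,R0),(p1,R1) in zip(wps[:-1],wps[1:]):
        rv=Rn.from_matrix(R1@R0.T).as_rotvec()
        for t in np.linspace(0,1,n)[1:]:
            q,c=ik(p0+(p1-p0)*t,Rn.from_rotvec(rv*t).as_matrix()@R0,prm,q,0.02)
            if c>0.02: print("   bad",t,c)
        print(q,"margin",min((q-lo).min(),(hi-q).min()))
    return q
if __name__=="__main__":
    s=ctrl.read_state(); T=toolT(s)
    up=lambda t,dz:(t[0]+[0,0,dz],t[1])
    for sl in (-25,-32):
        L=np.array([628.3,-259])
        g=tcp(L,.03,0,4,sl); a=(g[0]-80*g[1][:,0],g[1])
        i0=tcp(cov,yc,118,5,sl);i1=tcp(cov,yc,17,5,sl);s1=tcp(st,ys,17,44,sl);s0=tcp(st,ys,125,44,sl)
        print(sl,g[0],i0[0]);path([(T[:3,3],T[:3,:3]),up((np.array([540,-120,200]),g[1]),0),a,g,up(g,80),up(i0,80),i0,i1,up(i1,80),up(s1,60),s1,s0,up(s0,30),up(g,80),g],s["qpos"],prm)
E
python3 t2.py
```

```text
-25 [ 562.18 -269.02   50.09] [471.46  10.91  51.09]
[-0.13  0.43  0.03  2.34  1.8   0.48 -1.91] margin 0.12732589673425743
[ 0.31  0.62 -0.15  2.39  2.42  0.61 -2.26] margin 0.07830906240127167
[ 0.38  0.8  -0.16  2.28  2.51  0.66 -2.29] margin 0.19289641437124194
[ 0.32  0.63 -0.08  2.27  2.4   0.49 -2.18] margin 0.20112218662624048
[-0.39  0.56 -0.18  2.39  1.49  0.76 -2.2 ] margin 0.07607166932164855
[-0.37  0.76 -0.21  2.41  1.72  0.82 -2.49] margin 0.06374549044379263
[-0.3   0.81 -0.13  2.18  1.66  0.73 -2.23] margin 0.2929392521115166
[-0.31  0.64 -0.12  2.17  1.44  0.72 -1.97] margin 0.30450537481043494
[-0.66  0.73 -0.29  1.81  1.    1.09 -1.86] margin 0.6554587756156796
[-0.67  0.83 -0.26  1.83  1.08  1.02 -1.96] margin 0.6403828827204698
[-0.8   0.77 -0.31  1.99  1.03  1.04 -2.15] margin 0.4781134271905363
[-0.79  0.72 -0.32  1.99  0.99  1.07 -2.09] margin 0.4842928018406505
[ 0.32  0.63 -0.08  2.27  2.4   0.49 -2.18] margin 0.2011511422104193
[ 0.38  0.8  -0.16  2.28  2.51  0.66 -2.29] margin 0.1929059623166327
-32 [ 561.69 -271.07   51.05] [470.64   8.96  52.05]
[-0.25 
[... 278 characters left out ...]
0.51  0.6  -0.1   2.33  1.33  0.83 -2.12] margin 0.13603852439207165
[-0.5   0.8  -0.11  2.34  1.53  0.82 -2.39] margin 0.1316625495659811
[-0.41  0.85 -0.05  2.11  1.48  0.78 -2.13] margin 0.3558554776063647
[-0.4   0.68 -0.06  2.11  1.31  0.81 -1.9 ] margin 0.35949400286922994
[-0.73  0.78 -0.22  1.73  0.92  1.2  -1.8 ] margin 0.7407460569178725
[-0.74  0.88 -0.2   1.74  0.97  1.13 -1.89] margin 0.7307842790148538
[-0.86  0.82 -0.24  1.9   0.91  1.13 -2.06] margin 0.5690505771933827
[-0.86  0.76 -0.25  1.9   0.89  1.17 -2.02] margin 0.572558709023965
[ 0.16  0.65  0.02  2.28  2.27  0.59 -2.17] margin 0.18774003031729158
[ 0.22  0.82 -0.06  2.28  2.39  0.74 -2.31] margin 0.18566970482386758
```

```bash
sed -i 's/g=np.array(\[-75,0,61\])/g=np.array([-75,3,61])/' t.py; cat > goals.py <<'E'
from t2 import *
SL=-28
LIFT=np.array([628.3,-259.]);yl=.03
g=tcp(LIFT,yl,0,4,SL); a=(g[0]-80*g[1][:,0],g[1])
E
python3 - <<'E'
from goals import *
add();print(g[0],a[0]);move(a[0],g[1])
E
```

```text
[ 561.9  -266.92   50.47] [ 525.47 -230.43  111.64]
shift cm [  2.75 -30.07  -7.18] rotvec deg [-22.67  -6.34  -5.59]
```

Call:
arm_command(
  series=[
    [1,0.3,-2.5,-0.2,-2,-0.5,-0.5],
    [1,0.3,-2.5,-0.2,-2,-0.5,-0.5],
    [1,0.3,-2.5,-0.2,-2,-0.5,-0.5],
    [1,0.3,-2.5,-0.2,-2,-0.5,-0.5],
    [1,0.3,-2.5,-0.2,-2,-0.5,-0.5],
    [1,0.3,-2.5,-0.2,-2,-0.5,-0.5],
    [1,0.3,-2.5,-0.2,-2,-0.5,-0.5],
    [1,0.3,-2.5,-0.2,-2,-0.5,-0.5],
    [1,0.3,-2.5,-0.7,-2,-0.5,-0.5],
    [1,0,-2.5,-1,-2,-0.5,-0.5],
    [1,0,-2.5,-1.5,-2,-0.5,-0.5],
    [1,0,-2.5,-2,-0.6,-0.5,0],
    [1,0,0,0,0,0,0],
    [1,0,0,0,0,0,0],
  ],
)

```text
clock: 6.47
eef_pos: [523.5, -230.7, 113.9]
tool_rot: [0.877, 0.878, -0.798]
force: [0.1, 0.4, -0.0]
width: 85.6
```

```bash
python3 - <<'E'
from goals import *
D=add();r=fitk(D);print(r.x,abs(r.fun[:-11]).max());print(ctrl.read_state()["qpos"]);move(a[0],g[1])
E
```

```text
[344.61 553.65  -0.69 383.79   3.73 352.04  -3.02  -1.17 -12.95 -13.69
  -0.87] 3.2684526101515416
[ 0.17  0.7  -0.08  2.41  2.37  0.7  -2.34]
shift cm [ 0.19  0.02 -0.23] rotvec deg [-0.02 -0.58  0.19]
```

```bash
python3 - <<'E'
from goals import *
C,im=snap("wrist","w4")
Rz=Rn.from_euler('z',yl).as_matrix()
def W(v): return np.r_[LIFT,4]+Rz@np.array(v,float)
def pl(v,y,n): # plate pt: up slope v, across y, n normal offset
    m=np.array([-75,0,61])+ (v-66)*np.array([-.5,0,.866])+n*np.array([.866,0,.5]); return W(m+[0,y,0])
for pts,c in [([W((-37,45,3)),W((47.5,45,3)),W((47.5,-45,3)),W((-37,-45,3))],(0,255,0)),([pl(90,55,6),pl(90,-55,6),pl(90,-55,-6),pl(90,55,-6)],(0,0,255)),([pl(90,55,6),pl(90,-55,6),pl(4,-55,6),pl(4,55,6)],(255,0,0))]:
    cv2.polylines(im,[np.round(proj(C,pts)*16).astype(int)],True,c,1,cv2.LINE_AA,4)
cv2.imwrite("pics/w4o.png",im)
E
```

```text
(no output)
```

View pics/w4o.png

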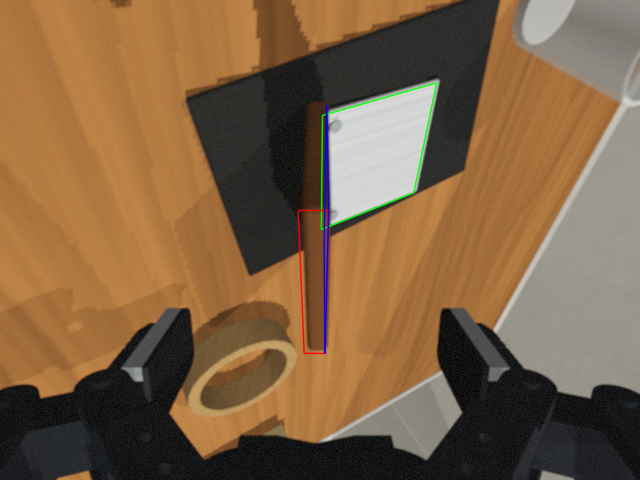

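```bash
python3 - <<'E'
from goals import *
move(g[0],g[1])
E
```

```text
shift cm [ 3.73 -3.78 -6.45] rotvec deg [-0.05 -0.45  0.04]
```

Call:
arm_command(
  series=[
    [1,0.9,-0.9,-1.6,0,-0.5,0],
    [1,0.9,-0.9,-1.6,0,0,0],
    [1,0.9,-0.9,-1.6,0,0,0],
    [1,0.9,-0.9,-1.6,0,0,0],
    [1,0,0,0,0,0,0],
    [1,0,0,0,0,0,0],
    [1,0,0,0,0,0,0],
  ],
)

```text
clock: 7.1
eef_pos: [561.3, -262.7, 52.5]
tool_rot: [0.893, 0.869, -0.778]
force: [-0.1, 0.2, -0.4]
width: 85.5
```

```bash
python3 - <<'E'
from goals import *
move(g[0],g[1])
C,im=snap("wrist","w5")
E
```

```text
shift cm [ 0.06 -0.43 -0.2 ] rotvec deg [-0.09  0.18 -0.21]
```

View pics/w5.png

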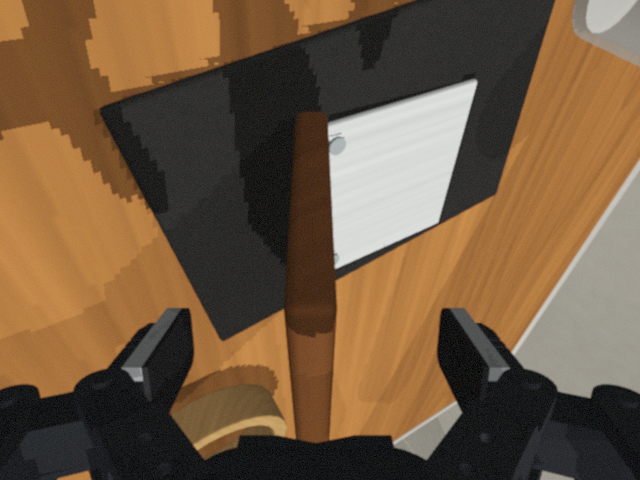

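Call:
arm_command(
  series=[
    [1,0,-0.3,-0.1,0,0,0],
    [0,0,0,0,0,0,0],
    [0,0,0,0,0,0,0],
    [0,0,0,0,0,0,0],
    [0,0,0,0,0,0,0],
    [0,0,0,0,0,0,0],
    [0,0,0,0,0,0,0],
    [0,0,0,0,0,0,0],
  ],
)

```text
clock: 7.82
eef_pos: [561.1, -266.6, 50.3]
tool_rot: [0.893, 0.87, -0.779]
force: [-0.8, 0.1, 2.4]
width: 11.4
```

```bash
python3 - <<'E'
from goals import *
s=ctrl.read_state();print(s["force"],s["torque"],s["width"],s["clock"]);move(g[0],g[1])
C,im=snap("wrist","w6")
E
```

```text
[-0.81  0.15  2.37] [0.39 0.43 0.01] 11.391513726961485 7.8167
shift cm [ 0.08 -0.03  0.02] rotvec deg [-0.1   0.17 -0.15]
```

View pics/w6.png

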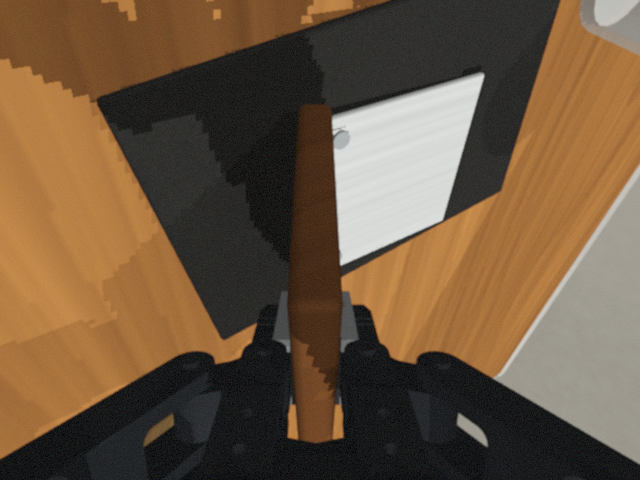

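```bash
python3 - <<'E'
from goals import *
C,im=load("w6")
p=sub(im,[(484,73.5),(443,220)],4);print(p)
q=fit([(C,[(47.5,45,7),(47.5,-45,7)],p)],[628,-259,.03],"lifter")
fit([(C,[(47.5,45,7),(47.5,-45,7)],[(484,73),(443.5,221)])],[628,-259,.03],"lifter eye")
C5,i5=load("w5")
fit([(C5,[(47.5,45,7),(47.5,-45,7)],[(477,79.5),(439.5,222.5)])],[628,-259,.03],"lifter w5")
E
```

```text
[[484.05  73.4 ]
 [442.11 220.43]]
lifter pose [ 629.87 -259.26] yaw 0.0386
[[-0.02  0.54]
 [ 0.02 -0.54]]
lifter eye pose [ 630.59 -260.51] yaw 0.0556
[[-0.06  1.23]
 [ 0.06 -1.23]]
lifter w5 pose [ 630.29 -260.  ] yaw 0.0599
[[-0.04  0.8 ]
 [ 0.04 -0.8 ]]
```

```bash
cat >> goals.py <<'E'
def Tl(x,y,z,yaw,pitch=0):
    T=np.eye(4);T[:3,:3]=Rn.from_euler('zy',[yaw,pitch]).as_matrix();T[:3,3]=[x,y,z];return T
E
python3 - <<'E'
from goals import *
for i in range(3):
    T=toolT(); y=T[:3,1]; x=T[:3,0]; print(T[:3,3],"yaw",np.arctan2(y[1],y[0]),"elev",np.degrees(np.arcsin(y[2])))
G=np.linalg.inv(T)@Tl(629.6,-259.5,4,0.036)
np.save("G.npy",G)
print((np.linalg.inv(Tl(629.6,-259.5,4,0.036))@T)[:3,3], "expect",[-75+9.5*.88,3-9,61-14.5])
E
```

```text
[ 561.15 -266.57   50.3 ] yaw 0.03167781985101469 elev 30.17083722305648
[ 561.15 -266.57   50.3 ] yaw 0.03167781985101469 elev 30.17083722305648
[ 561.15 -266.57   50.3 ] yaw 0.03167781985101469 elev 30.17083722305648
[-68.66  -4.61  46.3 ] expect [-66.64, -6, 46.5]
```

```bash
cat >> goals.py <<'E'
import os
if os.path.exists("G.npy"): G=np.load("G.npy"); Gi=np.linalg.inv(G)
def goal(x,y,z,yaw,pitch=0):
    T=Tl(x,y,z,yaw,pitch)@Gi; move(T[:3,3],T[:3,:3])
def lift_now():
    T=toolT()@G; e=Rn.from_matrix(T[:3,:3]).as_euler('ZYX'); print("lifter now",T[:3,3],"yaw/pitch/roll",e, "yaw" ); return T
def rel(base,yaw,d,z,lat=0):
    v=Rn.from_euler('z',yaw).as_matrix()@np.array([-d,lat,z]); return (base[0]+v[0],base[1]+v[1],z,yaw)
E
python3 - <<'E'
from goals import *
np.save("G.npy",np.linalg.inv(toolT())@Tl(629,-259.3,4,.034))
E
python3 - <<'E'
from goals import *
lift_now()
B=rel(cov,yc,125,70);print(B);goal(*B)
E
```

```text
lifter now [ 629.  -259.3    4. ] yaw/pitch/roll [ 0.03  0.   -0.  ] yaw
(np.float64(531.3874196900915), np.float64(11.052125727105418), 70, -0.132)
shift cm [-9.79 28.17  6.6 ] rotvec deg [-0.    0.   -9.51]
```

Lift straight up first, gently, then travel.

Call:
arm_command(
  series=[
    [0,0,0,0.6,0,0,0],
    [0,0,0,1.2,0,0,0],
    [0,0,0,1.6,0,0,0],
    [0,0,0,1.6,0,0,0],
    [0,0,0,1.6,0,0,0],
    [0,-0.5,1.4,0,0,0,-0.5],
    [0,-0.9,2.6,0,0,0,-1],
    [0,-0.9,2.6,0,0,0,-1],
    [0,-0.9,2.6,0,0,0,-1],
    [0,-0.9,2.6,0,0,0,-1],
    [0,-0.9,2.6,0,0,0,-1],
    [0,-0.9,2.6,0,0,0,-1],
    [0,-0.9,2.6,0,0,0,-1],
    [0,-0.9,2.6,0,0,0,-1],
    [0,-0.9,2.6,0,0,0,-1],
    [0,-0.9,2.6,0,0,0,-1],
    [0,-0.3,0.8,0,0,0,0],
    [0,0,0,0,0,0,0],
    [0,0,0,0,0,0,0],
  ],
)

```text
clock: 9.45
eef_pos: [463.1, 15.1, 116.4]
tool_rot: [0.893, 0.87, -0.962]
force: [-0.1, -1.3, -1.4]
width: 11.4
```

```bash
python3 - <<'E'
from goals import *
s=ctrl.read_state();print(s["clock"],s["qpos"],s["width"],s["force"])
lift_now();goal(*rel(cov,yc,125,70));add()
C,im=snap("wrist","w7");snap("scene","s7")
E
```

```text
9.45 [-0.51  0.7  -0.15  2.36  1.48  0.8  -2.35] 11.382078143008654 [-0.11 -1.3  -1.39]
lifter now [531.12   9.92  70.11] yaw/pitch/roll [-0.15 -0.   -0.  ] yaw
shift cm [ 0.02 -0.   -0.01] rotvec deg [ 0.01 -0.    0.97]
```

View pics/w7.png

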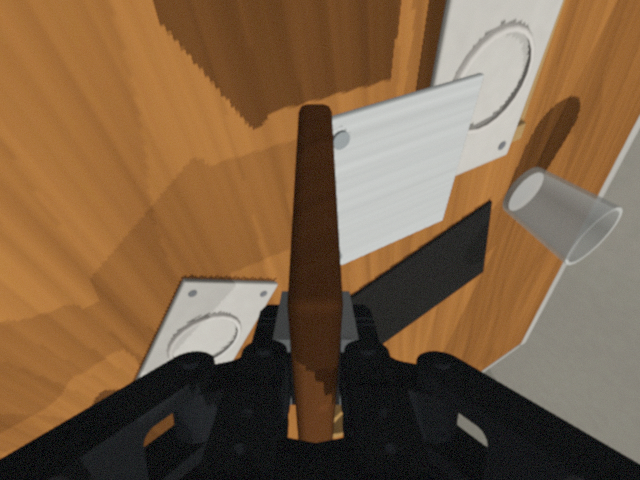

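View pics/s7.png

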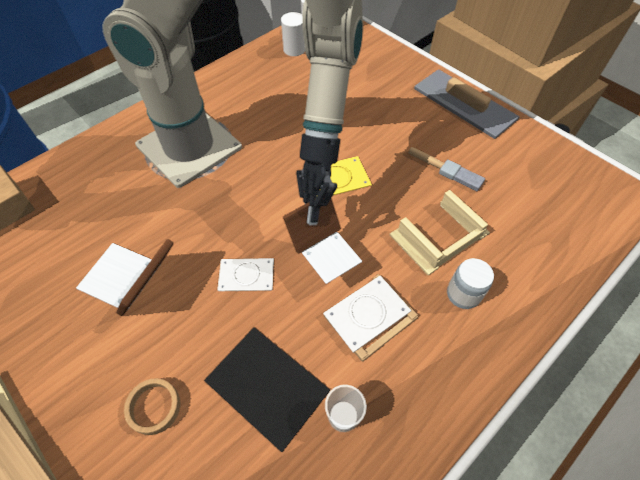

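```bash
python3 - <<'E'
from goals import *
C,im=load("s7")
def draw(im,C,T,L,col):
    P=proj(C,np.array(L,float)@T[:3,:3].T+T[:3,3]); cv2.polylines(im,[np.round(P*16).astype(np.int32)],True,col,1,cv2.LINE_AA,4)
T=lift_now(); B=[(-37,45,3),(47.5,45,3),(47.5,-45,3),(-37,-45,3)]
draw(im,C,T,B,(0,0,255)); draw(im,C,Tl(655.3,-5.4,14,-.132),[(-50,75,5),(50,75,5),(50,-75,5),(-50,-75,5)],(0,255,0))
o=cv2.resize(im[200:370,270:440],None,fx=3.5,fy=3.5,interpolation=cv2.INTER_CUBIC);
Cw,iw=load("w7");draw(iw,Cw,T,B,(0,0,255)); draw(iw,Cw,Tl(655.3,-5.4,14,-.132),[(-50,75,5),(50,75,5),(50,-75,5),(-50,-75,5)],(0,255,0))
cv2.imwrite("pics/o7.png",o);cv2.imwrite("pics/o7w.png",cv2.resize(iw[0:300,280:620],None,fx=2,fy=2))
E
```

```text
lifter now [530.88   7.92  70.22] yaw/pitch/roll [-0.15  0.   -0.  ] yaw
```

View pics/o7.png

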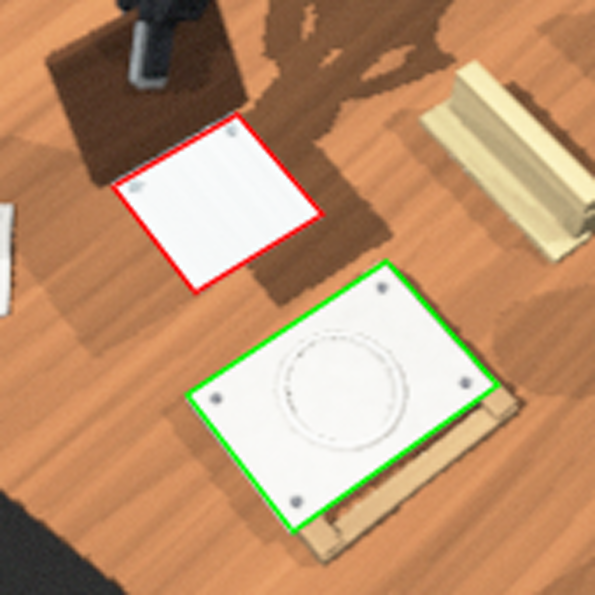

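View pics/o7w.png

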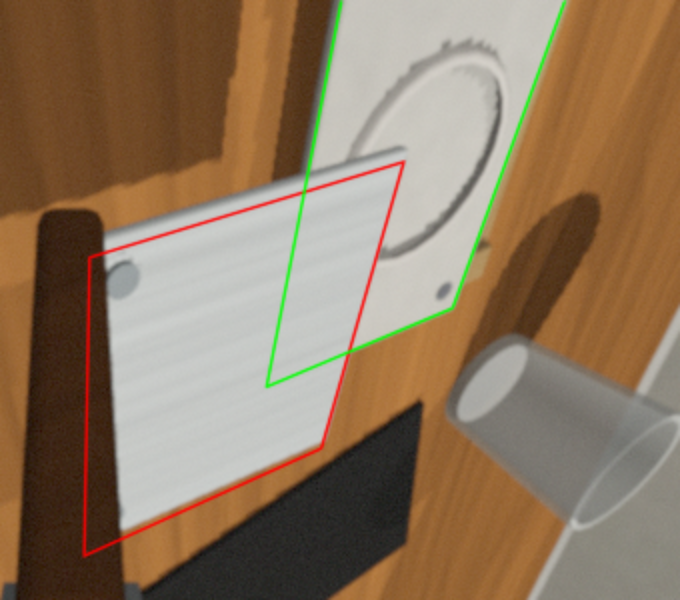

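Call:
arm_command(
  series=[
    [0,0,0.1,-1,0,0,1],
    [0,0,0,-1.2,0,0,0],
    [0,0,0,-1.2,0,0,0],
    [0,0,0,-1.2,0,0,0],
    [0,0,0,-1,0,0,0],
    [0,0,0,-0.6,0,0,0],
    [0,0,0,-0.2,0,0,0],
    [0,0,0,0,0,0,0],
    [0,0,0,0,0,0,0],
  ],
)

```text
clock: 10.3
eef_pos: [463.1, 15.7, 52.6]
tool_rot: [0.893, 0.87, -0.947]
force: [0.6, -0.3, -1.8]
width: 11.3
```

```bash
python3 - <<'E'
from goals import *
s=ctrl.read_state();print(s["clock"],s["qpos"],s["width"],s["force"])
lift_now();goal(*rel(cov,yc,125,5));goal(*rel(cov,yc,17,5))
C,im=snap("wrist","w8");snap("scene","s8");snap("top","t8")
ctrl.read_state()
lift_now()
a=cv2.imread("pics/s8.png")[190:370,270:450];b=cv2.imread("pics/t8.png")[140:290,250:400]
cv2.imwrite("pics/o8.png",np.hstack([cv2.resize(a,(400,400),interpolation=2),cv2.resize(b,(400,400),interpolation=2)]))
E
```

```text
10.3 [-0.51  0.86 -0.16  2.38  1.67  0.83 -2.59] 11.324720141805594 [ 0.59 -0.32 -1.76]
lifter now [531.24  11.54   6.25] yaw/pitch/roll [-0.13 -0.   -0.  ] yaw
shift cm [ 0.01 -0.06 -0.12] rotvec deg [0.01 0.   0.06]
shift cm [10.72 -1.48 -0.12] rotvec deg [0.01 0.   0.06]
lifter now [531.41  12.25   6.45] yaw/pitch/roll [-0.13 -0.    0.  ] yaw
```

View pics/w8.png

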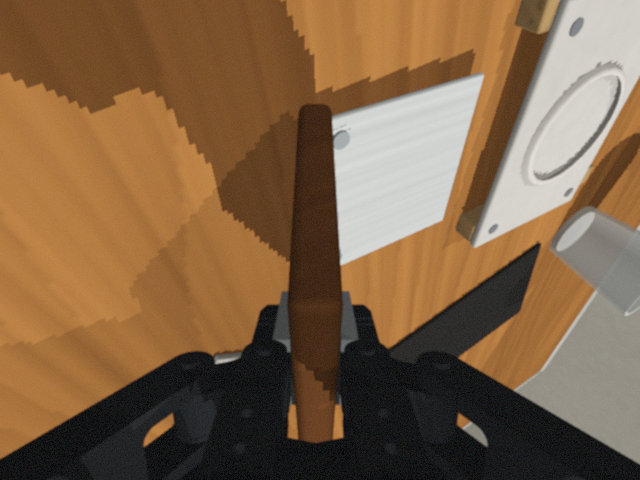

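View pics/o8.png

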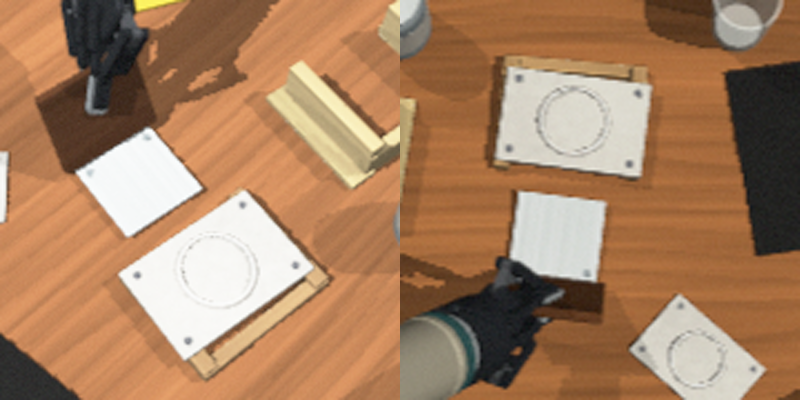

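```bash
python3 - <<'E'
from goals import *
C,im=load("t8")
k=150/400
px=lambda x,y:((x-400)*k+250-.3,y*k+140-.3)
ps=sub(im,[px(517,191),px(607,200)],3);print(ps)
a=fit([(C,[(47.5,45,9),(47.5,-45,9)],ps)],[531,11,-.13],"lifter t")
pc=sub(im,[px(508,67),px(651,85),px(640,178),px(498,165)],3)
c=fit([(C,[(50,75,19),(50,-75,19),(-50,-75,19),(-50,75,19)],pc)],[655,-5,-.13],"cover t")
C,im=load("s8"); k=180/400
px=lambda x,y:(x*k+270-.3,y*k+190-.3)
ps=sub(im,[px(203,189),px(130,236),px(78,170)],3)
fit([(C,[(47.5,45,9),(47.5,-45,9),(-37,-45,9)],ps)],[531,11,-.13],"lifter s")
pc=sub(im,[px(313,267),px(188,359),px(119,271),px(243,192)],3)
fit([(C,[(50,75,19),(50,-75,19),(-50,-75,19),(-50,75,19)],pc)],[655,-5,-.13],"cover s")
C,im=load("w8")
ps=sub(im,[(482.5,75),(444,220)],3);print(ps)
fit([(C,[(47.5,45,9),(47.5,-45,9)],ps)],[531,11,-.13],"lifter w")
E
```

```text
[[293.76 211.42]
 [326.83 215.44]]
lifter t pose [531.69  14.32] yaw -0.1277
[[ 0.07  0.54]
 [-0.07 -0.54]]
cover t pose [653.23  -3.29] yaw -0.1121
[[ 0.48 -0.13]
 [-0.99 -1.16]
 [ 2.92  0.8 ]
 [-1.56  0.4 ]]
lifter s pose [531.11  11.59] yaw -0.1386
[[ 0.32 -0.15]
 [ 1.18  0.32]
 [-1.79 -0.17]]
cover s pose [654.39  -6.23] yaw -0.1216
[[-1.72  1.19]
 [-0.97 -0.67]
 [ 0.77  0.04]
 [ 2.13 -0.44]]
[[483.53  74.26]
 [442.18 219.72]]
lifter w pose [532.29  11.5 ] yaw -0.1276
[[ 0.02  0.14]
 [-0.02 -0.14]]
```

Call:
arm_command(
  series=[
    [0,0.4,-0.06,-0.1,0,0,0],
    [0,0.9,-0.14,0,0,0,0],
    [0,0.9,-0.14,0,0,0,0],
    [0,0.9,-0.14,0,0,0,0],
    [0,0.9,-0.14,0,0,0,0],
    [0,0.9,-0.14,0,0,0,0],
    [0,0.9,-0.13,0,0,0,0],
    [0,0.9,-0.13,0,0,0,0],
    [0,0.9,-0.13,0,0,0,0],
    [0,0.9,-0.13,0,0,0,0],
    [0,0.9,-0.13,0,0,0,0],
    [0,0.65,-0.1,0,0,0,0],
    [0,0.3,-0.05,0,0,0,0],
    [0,0,0,0,0,0,0],
    [0,0,0,0,0,0,0],
  ],
)

```text
clock: 11.7
eef_pos: [566.2, 0.7, 51.1]
tool_rot: [0.893, 0.87, -0.946]
force: [-0.5, -0.6, -1.8]
width: 11.3
```

```bash
python3 - <<'E'
from goals import *
s=ctrl.read_state();print(s["clock"],s["qpos"],s["width"],s["force"])
lift_now();
C,im=snap("wrist","w9");snap("scene","s9");snap("top","t9")
lift_now()
a=cv2.imread("pics/s9.png")[190:370,270:450];b=cv2.imread("pics/t9.png")[140:290,250:400]
cv2.imwrite("pics/o9.png",np.hstack([cv2.resize(a,(400,400),interpolation=2),cv2.resize(b,(400,400),interpolation=2)]))
E
```

```text
11.7 [-0.4   0.87 -0.08  2.16  1.6   0.75 -2.27] 11.327517848848323 [-0.49 -0.61 -1.81]
lifter now [634.25  -3.34   4.79] yaw/pitch/roll [-0.13  0.    0.  ] yaw
lifter now [634.06  -3.09   4.69] yaw/pitch/roll [-0.13  0.    0.  ] yaw
```

View pics/w9.png

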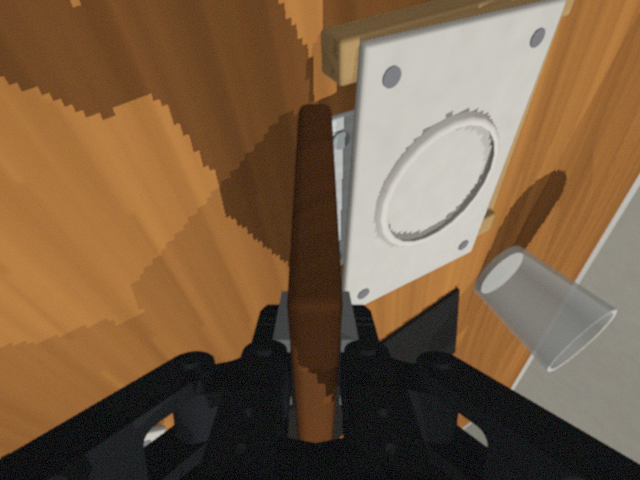

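View pics/o9.png

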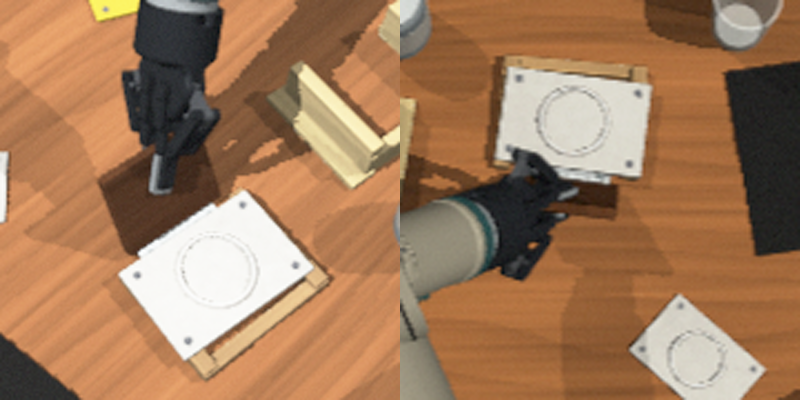

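Call:
arm_command(
  series=[
    [0,0.2,-0.03,0,0,0,0],
    [0,0.1,-0.01,0,0,0,0],
    [0,0,0,0.2,0,0,0],
    [0,0,0,0.2,0,0,0],
    [0,0,0,0.2,0,0,0],
    [0,0,0,0.2,0,0,0],
    [0,0,0,0.2,0,0,0],
    [0,0,0,0.3,0,0,0],
    [0,0,0,0.2,0,0,0],
    [0,0,0,0.1,0,0,0],
    [0,0,0,0,0,0,0],
    [0,0,0,0,0,0,0],
  ],
)

```text
clock: 12.85
eef_pos: [569.5, 0.4, 67.2]
tool_rot: [0.893, 0.87, -0.945]
force: [0.4, 0.6, -2.5]
width: 11.5
```

```bash
python3 - <<'E'
from goals import *
s=ctrl.read_state();print(s["clock"],s["width"],s["force"])
lift_now();
C,im=snap("wrist","w10");snap("scene","s10")
lift_now()
a=cv2.imread("pics/s10.png")[190:370,270:450];b=im[0:320,280:600]
cv2.imwrite("pics/o10.png",np.hstack([cv2.resize(a,(400,400),interpolation=2),cv2.resize(b,(400,400),interpolation=2)]))
E
```

```text
12.85 11.464414284511758 [ 0.4   0.58 -2.45]
lifter now [637.64  -3.66  20.91] yaw/pitch/roll [-0.13  0.    0.  ] yaw
lifter now [637.54  -3.68  20.75] yaw/pitch/roll [-0.13  0.    0.  ] yaw
```

View pics/o10.png

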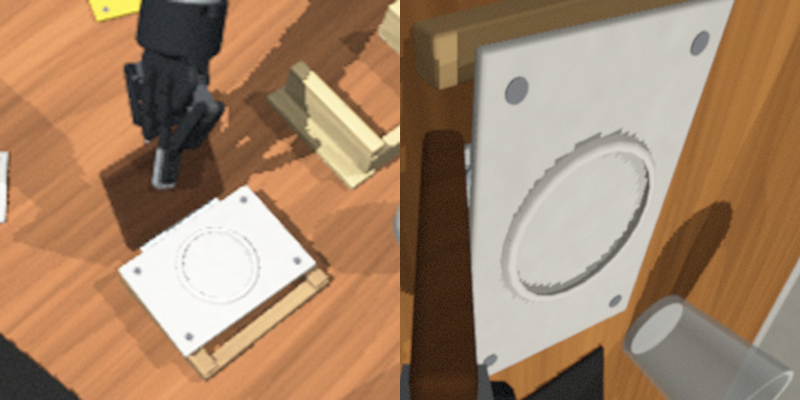

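```bash
python3 - <<'E'
from goals import *
C,im=load("s10"); k=180/400
px=lambda x,y:(x*k+270-.3,y*k+190-.3)
L=[(50,75,28.8),(50,-75,28.8),(-50,-75,28.8),(-50,75,28.8)]
e=[px(315,262),px(188,355),px(120,271),px(248,186)]
fit([(C,L,sub(im,e,3))],[655,-5,-.13],"cover s");fit([(C,L,e)],[655,-5,-.13],"cover s eye")
C,im=load("w10"); k=320/400
px=lambda x,y:((x-400)*k+280-.1,y*k-.1)
e=[px(734,0),px(627,309),px(478,374),px(478,48)]
fit([(C,L[1:],sub(im,e[1:],4))],[655,-5,-.13],"cover w");fit([(C,L[1:],e[1:])],[655,-5,-.13],"cover w eye")
T=lift_now()
E
```

```text
cover s pose [655.38  -6.94] yaw -0.1304
[[-0.07 -0.55]
 [-0.    1.05]
 [-0.04  0.76]
 [ 0.11 -1.32]]
cover s eye pose [656.71  -6.09] yaw -0.1272
[[-2.61 -1.05]
 [-1.25  1.92]
 [ 1.42 -0.01]
 [ 2.24 -0.46]]
cover w pose [656.16  -3.14] yaw -0.1269
[[-0.82 -2.5 ]
 [ 5.77  3.59]
 [-1.37 -0.18]]
cover w eye pose [656.92  -3.1 ] yaw -0.1200
[[-0.65 -3.97]
 [ 4.83  3.46]
 [-1.57  0.05]]
lifter now [637.54  -3.68  20.75] yaw/pitch/roll [-0.13  0.    0.  ] yaw
```

Call:
arm_command(
  series=[
    [0,0,0,0.3,0,0,0],
    [0,-0.2,0,0.6,0,0,0],
    [0,-0.5,0,0.9,0,0,0],
    [0,-0.8,0,1.0,0,0,0],
    [0,-0.9,0.3,0.9,0,0,0],
    [0,-0.8,0.6,0.7,0,0,0],
    [0,-0.5,0.9,0.5,0,0,0],
    [0,-0.3,1.2,0.3,0,0,0],
    [0,0,1.5,0.1,0,0,0],
    [0,0,1.8,0.1,0,0,0],
    [0,0,2,0,0,0,0],
    [0,0,2,0,0,0,0],
    [0,0,2,0,0,0,0],
    [0,0,2,0,0,0,0],
    [0,0,2,0,0,0,0],
    [0,0,2,0,0,0,0],
    [0,0,1.8,0,0,0,-0.2],
    [0,0.1,1.5,0,0,0,-0.2],
    [0,0.3,1.2,0,0,0,0],
    [0,0.3,0.9,0,0,0,0],
  ],
)

```text
clock: 14.62
eef_pos: [535.4, 239.3, 121.9]
tool_rot: [0.893, 0.871, -0.95]
force: [-0.1, -0.2, -2.4]
width: 11.7
```

Call:
arm_command(
  series=[
    [0,0.3,0.6,0,0,0,0],
    [0,0.2,0.4,0,0,0,0],
    [0,0,0.2,0,0,0,0],
    [0,0,0.1,0,0,0,0],
    [0,0,0,0,0,0,0],
    [0,0,0,0,0,0,0],
  ],
)

```text
clock: 15.12
eef_pos: [541.4, 249.5, 121.2]
tool_rot: [0.892, 0.87, -0.954]
force: [-0.8, -0.1, -2.9]
width: 11.1
```

```bash
python3 - <<'E'
from goals import *
s=ctrl.read_state();print(s["clock"],s["qpos"],s["width"],s["force"])
lift_now();goal(608.6,263.3,75,-.137)
C,im=snap("wrist","w11");snap("scene","s11");snap("top","t11")
lift_now()
a=cv2.imread("pics/s11.png")[110:310,320:520];b=cv2.imread("pics/t11.png")[130:270,140:280]
cv2.imwrite("pics/o11.png",np.hstack([cv2.resize(a,(400,400),interpolation=2),cv2.resize(b,(400,400),interpolation=2)]))
E
```

```text
15.1167 [-0.71  0.82 -0.25  1.8   1.02  1.08 -1.93] 11.066350060971981 [-0.8  -0.11 -2.86]
lifter now [609.43 244.91  74.86] yaw/pitch/roll [-0.14  0.   -0.  ] yaw
shift cm [-0.09  1.82  0.01] rotvec deg [ 0.04 -0.03  0.16]
lifter now [609.52 245.27  74.86] yaw/pitch/roll [-0.14  0.   -0.  ] yaw
```

View pics/w11.png

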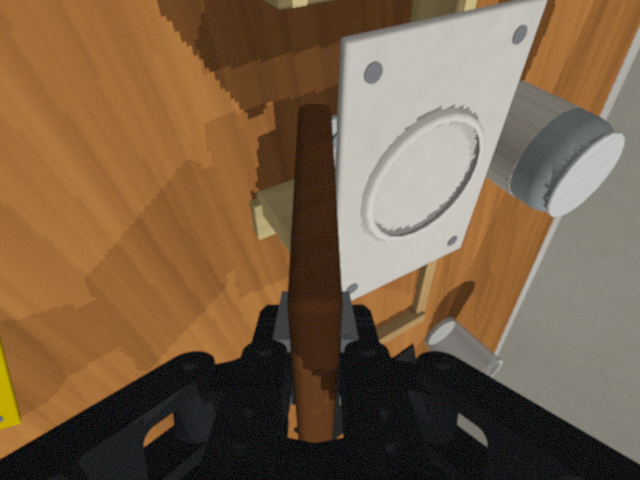

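View pics/o11.png

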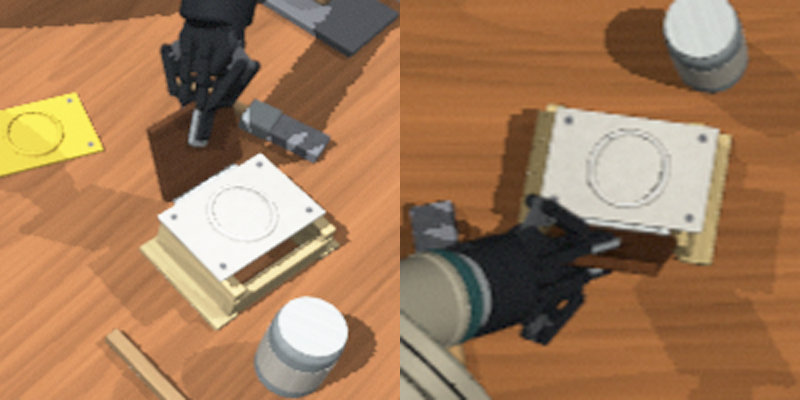

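Call:
arm_command(
  series=[
    [0,0,0.2,0,0,0,0],
    [0,-0.1,0.4,0,0,0,0],
    [0,0,0.6,0,0,0,0],
    [0,0,0.4,0,0,0,0],
    [0,0,0.2,0,0,0,0],
    [0,0,0,0,0,0,0],
    [0,0,0,0,0,0,0],
  ],
)

```text
clock: 15.85
eef_pos: [540.4, 268.5, 121.1]
tool_rot: [0.893, 0.87, -0.953]
force: [0.1, -0.2, -2.6]
width: 11.2
```

```bash
python3 - <<'E'
from goals import *
lift_now();goal(608.6,263.3,75,-.137)
C,im=snap("wrist","w12");Cs,si=snap("scene","s12");Ct,ti=snap("top","t12")
lift_now()
def draw(im,C,T,L,col):
    P=proj(C,np.array(L,float)@T[:3,:3].T+T[:3,3]); cv2.polylines(im,[np.round(P*16).astype(np.int32)],True,col,1,cv2.LINE_AA,4)
for i,c in ((si,Cs),(ti,Ct)):
    draw(i,c,Tl(626.5,261.3,83,-.137),[(-50,75,0),(50,75,0),(50,-75,0),(-50,-75,0)],(0,0,255))
cv2.imwrite("pics/o12.png",np.hstack([cv2.resize(si[110:310,320:520],(400,400),interpolation=2),cv2.resize(ti[130:270,140:280],(400,400),interpolation=2)]))
E
```

```text
lifter now [608.5  263.96  74.76] yaw/pitch/roll [-0.14  0.   -0.  ] yaw
shift cm [ 0.01 -0.08  0.02] rotvec deg [ 0.   -0.02  0.11]
lifter now [608.61 263.42  74.88] yaw/pitch/roll [-0.14  0.   -0.  ] yaw
```

View pics/o12.png

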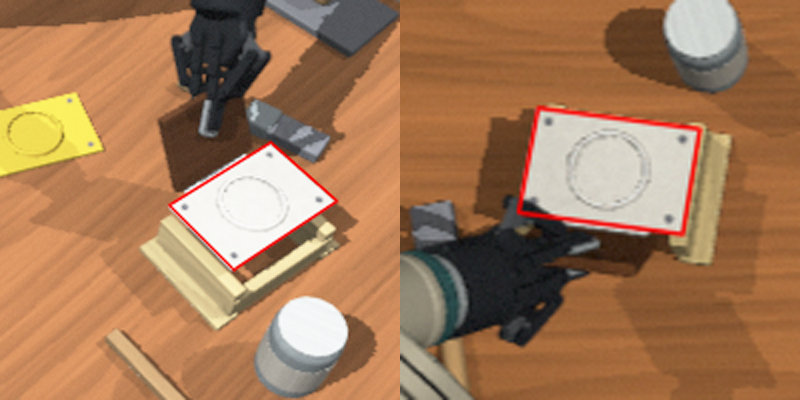

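View pics/w12.png

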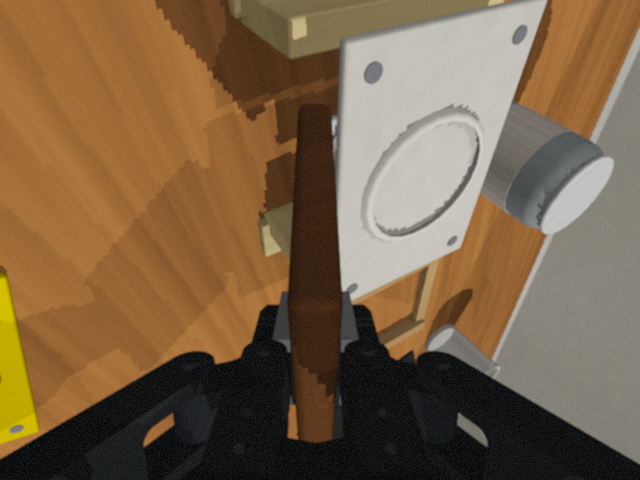

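Call:
arm_command(
  series=[
    [0,0,0,-0.2,0,0,0],
    [0,0,0,-0.4,0,0,0],
    [0,0,0,-0.5,0,0,0],
    [0,0,0,-0.5,0,0,0],
    [0,0,0,-0.3,0,0,0],
    [0,0,0,-0.2,0,0,0],
    [0,0,0,-0.1,0,0,0],
    [0,0,0,-0.1,0,0,0],
    [0,0,0,-0.1,0,0,0],
    [0,0,0,-0.1,0,0,0],
    [0,0,0,-0.1,0,0,0],
    [0,0,0,-0.1,0,0,0],
    [0,0,0,-0.1,0,0,0],
    [0,0,0,-0.1,0,0,0],
    [0,0,0,-0.1,0,0,0],
    [0,0,0,-0.1,0,0,0],
    [0,0,0,-0.1,0,0,0],
    [0,0,0,-0.1,0,0,0],
    [0,0,0,0,0,0,0],
    [0,0,0,0,0,0,0],
  ],
)

```text
clock: 17.67
eef_pos: [540.5, 268.3, 88.2]
tool_rot: [0.893, 0.87, -0.953]
force: [-0.4, 0.4, -1.8]
width: 10.8
```

```bash
python3 - <<'E'
from goals import *
s=ctrl.read_state();print(s["clock"],s["force"])
lift_now()
C,im=snap("wrist","w13");Cs,si=snap("scene","s13");Ct,ti=snap("top","t13")
print(ctrl.read_state()["force"]);lift_now()
def draw(im,C,T,L,col):
    P=proj(C,np.array(L,float)@T[:3,:3].T+T[:3,3]); cv2.polylines(im,[np.round(P*16).astype(np.int32)],True,col,1,cv2.LINE_AA,4)
for i,c in ((si,Cs),(ti,Ct),(im,C)):
    draw(i,c,Tl(626.5,261.3,55,-.137),[(-50,75,0),(50,75,0),(50,-75,0),(-50,-75,0)],(0,0,255))
cv2.imwrite("pics/o13.png",np.hstack([cv2.resize(si[110:310,320:520],(400,400),interpolation=2),cv2.resize(ti[130:270,140:280],(400,400),interpolation=2)]))
cv2.imwrite("pics/w13o.png",im)
E
```

```text
17.6667 [-0.41  0.4  -1.75]
lifter now [608.59 263.8   41.83] yaw/pitch/roll [-0.14  0.    0.  ] yaw
[-0.34  0.24 -1.44]
lifter now [608.64 263.86  41.9 ] yaw/pitch/roll [-0.14  0.    0.  ] yaw
```

View pics/o13.png

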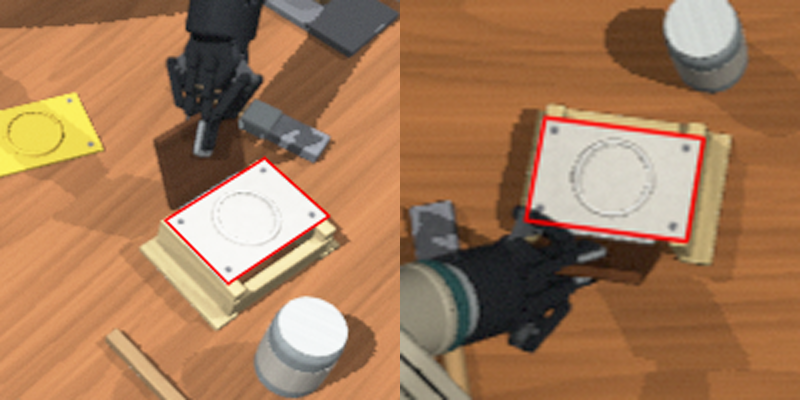

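View pics/w13o.png

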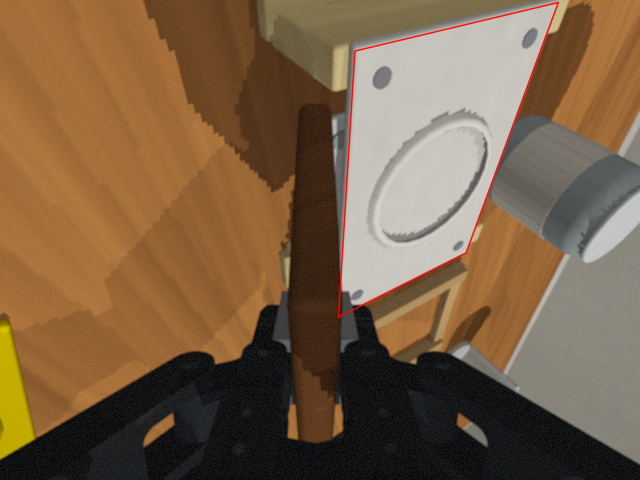

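Call:
arm_command(
  series=[
    [0,-0.3,0.04,0,0,0,0],
    [0,-0.6,0.08,0,0,0,0],
    [0,-0.9,0.12,0,0,0,0],
    [0,-1.0,0.14,0,0,0,0],
    [0,-1.0,0.14,0,0,0,0],
    [0,-1.0,0.14,0,0,0,0],
    [0,-1.0,0.14,0,0,0,0],
    [0,-1.0,0.14,0,0,0,0],
    [0,-1.0,0.14,0,0,0,0],
    [0,-1.0,0.14,0,0,0,0],
    [0,-1.0,0.14,0,0,0,0],
    [0,-1.0,0.14,0,0,0,0],
    [0,-0.6,0.08,0,0,0,0],
    [0,-0.3,0.04,0.3,0,0,0],
    [0,0,0,1,0,0,0],
    [0,0,0,1.5,0,0,0],
    [0,0,0,1,0,0,0],
    [0,0,0,0,0,0,0],
  ],
)

```text
clock: 19.32
eef_pos: [424.8, 285.0, 128.6]
tool_rot: [0.9, 0.87, -0.949]
force: [0.3, 0.1, -2.4]
width: 11.4
```

```bash
python3 - <<'E'
from goals import *
s=ctrl.read_state();print(s["clock"],s["force"],s["qpos"])
lift_now();goal(624.3,-246,70,.13)
Cs,si=snap("scene","s14");Ct,ti=snap("top","t14")
def draw(im,C,T,L,col):
    P=proj(C,np.array(L,float)@T[:3,:3].T+T[:3,3]); cv2.polylines(im,[np.round(P*16).astype(np.int32)],True,col,1,cv2.LINE_AA,4)
cv2.imwrite("pics/o14.png",np.hstack([cv2.resize(si[110:310,320:520],(400,400),interpolation=2),cv2.resize(ti[130:270,140:280],(400,400),interpolation=2)]))
E
```

```text
19.3167 [ 0.31  0.06 -2.4 ] [-0.87  0.78 -0.3   1.93  0.93  1.12 -2.11]
lifter now [492.98 280.58  82.45] yaw/pitch/roll [-0.14 -0.    0.  ] yaw
shift cm [ 13.27 -54.48  -1.23] rotvec deg [-0.18  0.14 15.48]
```

View pics/o14.png

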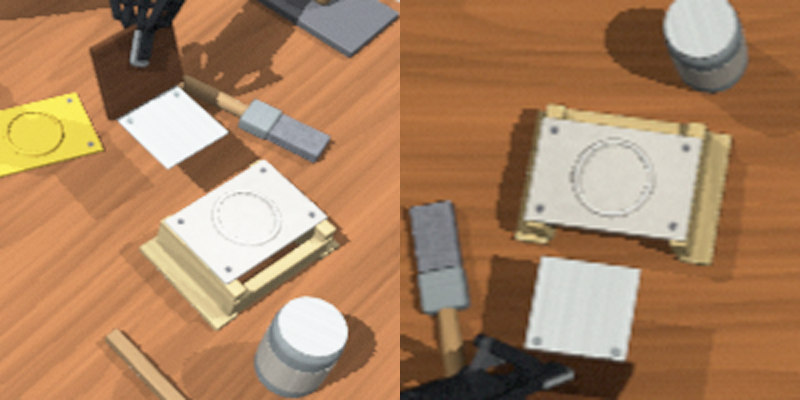

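Call:
arm_command(
  series=[
    [0,0,-0.8,0,0,0,0],
    [0,0,-1.8,0,0,0,0],
    [0,0,-2.8,0,0,0,0.5],
    [0,0,-3.3,0,0,0,1],
    [0,0,-3.3,0,0,0,1],
    [0,0,-3.3,0,0,0,1],
    [0,0,-3.3,0,0,0,1],
    [0,0.5,-3.3,0,0,0,1],
    [0,1.0,-3.3,0,0,0,1],
    [0,1.3,-3.3,0,0,0,1],
    [0,1.3,-3.3,0,0,0,1],
    [0,1.3,-3.3,0,0,0,1],
    [0,1.3,-3.3,0,0,0,1],
    [0,1.3,-3.3,0,0,0,1],
    [0,1.3,-3.3,0,0,0,1],
    [0,1.3,-3.3,0,0,0,1],
    [0,1.3,-2.8,0,0,0,1],
    [0,0.9,-1.8,0,0,0,1],
    [0,0.5,-0.8,-0.5,0,0,0],
    [0,0,0,-0.5,0,0,0],
  ],
)

```text
clock: 21.08
eef_pos: [532.5, -184.6, 107.7]
tool_rot: [0.824, 0.874, -0.77]
force: [-0.7, -0.1, -0.5]
width: 11.3
```

Call:
arm_command(
  series=[
    [0,0,0,0,0,0,0],
    [0,0,0,0,0,0,0],
  ],
)

```text
clock: 21.25
eef_pos: [532.7, -179.2, 107.1]
tool_rot: [0.825, 0.877, -0.76]
force: [-0.1, -0.6, -1.2]
width: 11.2
```

```bash
python3 - <<'E'
from goals import *
s=ctrl.read_state();print(s["clock"],s["force"],s["qpos"])
lift_now();goal(624.3,-246,70,.13)
Cs,si=snap("scene","s15");Ct,ti=snap("top","t15")
T=lift_now()
def draw(im,C,T,L,col):
    P=proj(C,np.array(L,float)@T[:3,:3].T+T[:3,3]); cv2.polylines(im,[np.round(P*16).astype(np.int32)],True,col,1,cv2.LINE_AA,4)
for i,c in ((si,Cs),(ti,Ct)):
    draw(i,c,T,[(-47,45,3),(47.5,45,3),(47.5,-45,3),(-47,-45,3)],(0,0,255))
    draw(i,c,Tl(624.3,-246,4,.136),[(-100,70,0),(100,70,0),(100,-70,0),(-100,-70,0)],(0,255,0))
cv2.imwrite("pics/o15.png",np.hstack([cv2.resize(si[270:460,190:380],(400,400),interpolation=2),cv2.resize(ti[130:270,340:480],(400,400),interpolation=2)]))
E
```

```text
21.25 [-0.12 -0.57 -1.2 ] [ 0.51  0.84 -0.78  2.4   2.03  1.12 -1.93]
lifter now [ 598.23 -168.33   58.18] yaw/pitch/roll [ 0.11  0.04 -0.02] yaw
shift cm [ 2.47 -8.06  0.92] rotvec deg [ 1.6  -1.97  1.38]
lifter now [ 598.85 -168.18   58.92] yaw/pitch/roll [ 0.11  0.04 -0.02] yaw
```

View pics/o15.png

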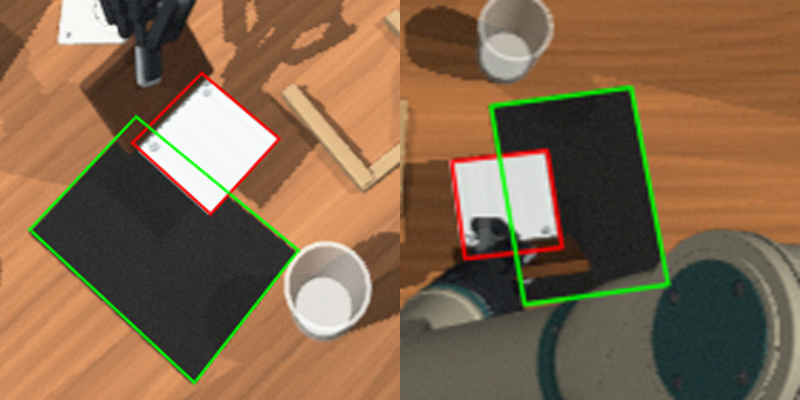

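Call:
arm_command(
  series=[
    [0,0.8,0,0.3,0.3,-0.4,0],
    [0,0.8,-0.6,0.3,0.3,-0.4,0.2],
    [0,0.8,-1,0.2,0.3,-0.4,0.3],
    [0,0,-1.4,0,0.3,-0.4,0.3],
    [0,0,-1.4,0,0.2,-0.2,0.3],
    [0,0,-1.4,0,0.2,-0.2,0.3],
    [0,0,-1.2,0,0,0,0],
    [0,0,-1,0,0,0,0],
    [0,0,0,0,0,0,0],
    [0,0,0,0,0,0,0],
  ],
)

```text
clock: 22.18
eef_pos: [557.5, -261.8, 116.5]
tool_rot: [0.895, 0.866, -0.686]
force: [-0.3, 0.8, -1.4]
width: 11.4
```

```bash
python3 - <<'E'
from goals import *
s=ctrl.read_state();print(s["clock"],s["force"],s["qpos"])
lift_now();goal(624.3,-246,60,.13)
E
```

```text
22.1833 [-0.32  0.78 -1.41] [ 0.73  0.82 -0.76  2.33  2.2   0.96 -1.8 ]
lifter now [ 624.55 -248.39   70.44] yaw/pitch/roll [ 0.13 -0.   -0.  ] yaw
shift cm [-0.01  0.21 -1.02] rotvec deg [0.09 0.19 0.21]
```

Call:
arm_command(
  series=[
    [0,0,0.2,-0.5,0,0.2,0],
    [0,0,0,-1.0,0,0,0],
    [0,0,0,-1.2,0,0,0],
    [0,0,0,-1.2,0,0,0],
    [0,0,0,-1.0,0,0,0],
    [0,0,0,-0.7,0,0,0],
    [0,0,0,-0.4,0,0,0],
    [0,0,0,0,0,0,0],
    [0,0,0,0,0,0,0],
  ],
)

```text
clock: 22.93
eef_pos: [557.5, -258.8, 56.1]
tool_rot: [0.891, 0.87, -0.687]
force: [0.2, -0.3, -1.1]
width: 10.9
```

```bash
python3 - <<'E'
from goals import *
s=ctrl.read_state();print(s["clock"],s["force"],s["qpos"])
T=lift_now();goal(624.3,-246,4,.13)
Cs,si=snap("scene","s16")
print([ (T@np.r_[c,1])[2] for c in ((47.5,45,0),(47.5,-45,0),(-47.5,45,0),(-47.5,-45,0))])
cv2.imwrite("pics/o16.png",cv2.resize(si[270:460,190:380],(600,600),interpolation=2))
E
```

```text
22.9333 [ 0.16 -0.3  -1.07] [ 0.71  0.97 -0.73  2.33  2.31  1.08 -1.88]
lifter now [ 624.32 -245.24    9.75] yaw/pitch/roll [ 0.13  0.   -0.  ] yaw
shift cm [-0.   -0.1  -0.58] rotvec deg [ 0.07 -0.06  0.11]
[np.float64(9.643228547752946), np.float64(9.744899237768502), np.float64(9.753960806591868), np.float64(9.855631496607424)]
```

View pics/o16.png

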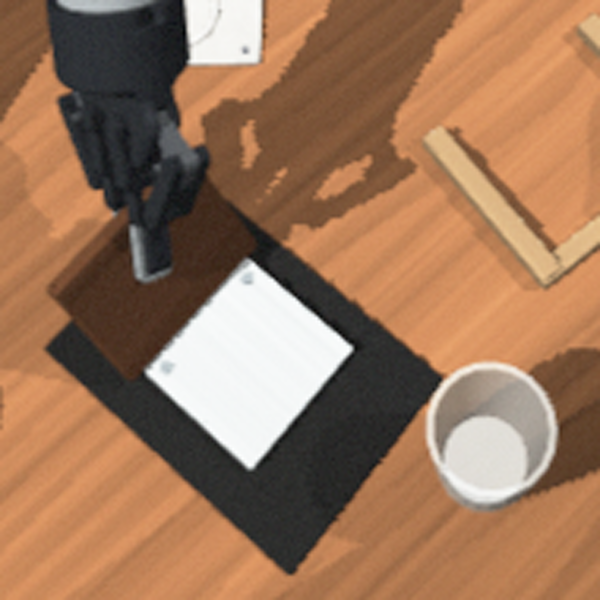

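Centred on the mat. Lower the last 6 mm slowly.

Call:
arm_command(
  series=[
    [0,0,0,-0.2,0,0,0],
    [0,0,0,-0.1,0,0,0],
    [0,0,0,-0.1,0,0,0],
    [0,0,0,-0.1,0,0,0],
    [0,0,0,-0.1,0,0,0],
    [0,0,0,0,0,0,0],
  ],
)

```text
clock: 23.48
eef_pos: [557.3, -259.6, 50.4]
tool_rot: [0.89, 0.869, -0.689]
force: [-0.9, -0.4, 1.2]
width: 11.2
```

```bash
python3 - <<'E'
from goals import *
s=ctrl.read_state();print(s["clock"],s["force"],s["torque"]);lift_now()
E
```

```text
23.4833 [-0.88 -0.41  1.18] [ 0.36  0.57 -0.05]
lifter now [ 624.1  -246.11    3.98] yaw/pitch/roll [ 0.13  0.   -0.  ] yaw
```

Call:
arm_command(
  series=[
    [0.3,0,0,0,0,0,0],
    [0.6,0,0,0,0,0,0],
    [1,0,0,0,0,0,0],
    [1,0,0,0,0,0,0],
    [1,0,0,0,0,0,0],
    [1,0,0,0,0,0,0],
    [1,0,0,0,0,0,0],
  ],
)

```text
clock: 24.07
eef_pos: [557.3, -259.4, 50.1]
tool_rot: [0.89, 0.87, -0.688]
force: [0.2, 0.9, -1.2]
width: 85.5
```

```bash
python3 - <<'E'
from goals import *
s=ctrl.read_state();print(s["clock"],s["force"],s["width"]);T=toolT();print(-T[:3,0]*10, s["qpos"])
snap("wrist","w17")
E
```

```text
24.0667 [ 0.21  0.92 -1.17] 85.45017269022834
[-4.98  4.1   7.64] [ 0.71  0.99 -0.72  2.33  2.32  1.09 -1.88]
```

View pics/w17.png

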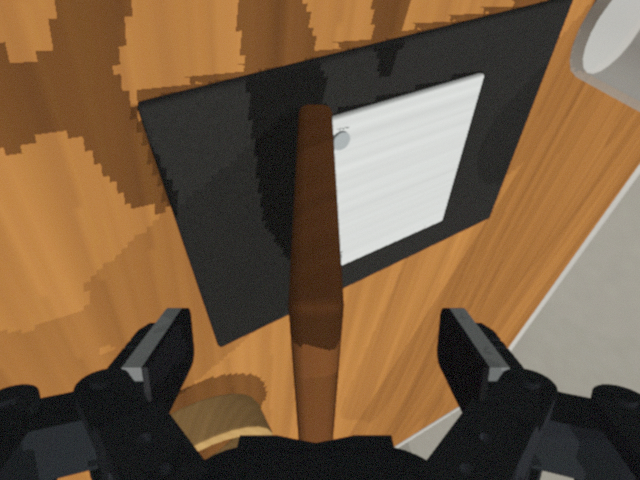

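Call:
arm_command(
  series=[
    [1,-0.25,0.2,0.38,0,0,0],
    [1,-0.5,0.41,0.76,0,0,0],
    [1,-0.6,0.5,0.92,0,0,0],
    [1,-0.6,0.5,0.92,0,0,0],
    [1,-0.6,0.5,0.92,0,0,0],
    [1,-0.6,0.5,0.92,0,0,0],
    [1,-0.5,0.4,0.76,0,0,0],
    [1,0,0,1,0,0,0],
    [1,0,0,2,0,0,0],
    [1,0,0,2,0,0,0],
    [1,0,0,2,0,0,0],
    [1,0,0,1,0,0,0],
    [1,0,0,0,0,0,0],
  ],
)

```text
clock: 25.2
eef_pos: [521.6, -229.3, 189.4]
tool_rot: [0.892, 0.864, -0.687]
force: [-0.1, -0.5, 0.5]
width: 85.2
```

```bash
python3 - <<'E'
from goals import *
s=ctrl.read_state();print(s["clock"],s["force"],s["eef_pos"],s["qpos"])
Cs,si=snap("scene","s18");Ct,ti=snap("top","t18");Cw,wi=snap("wrist","w18")
E
```

```text
25.2 [-0.08 -0.46  0.49] [ 521.55 -229.25  189.4 ] [ 0.73  0.61 -0.82  2.4   2.02  0.87 -1.75]
```

View pics/s18.png

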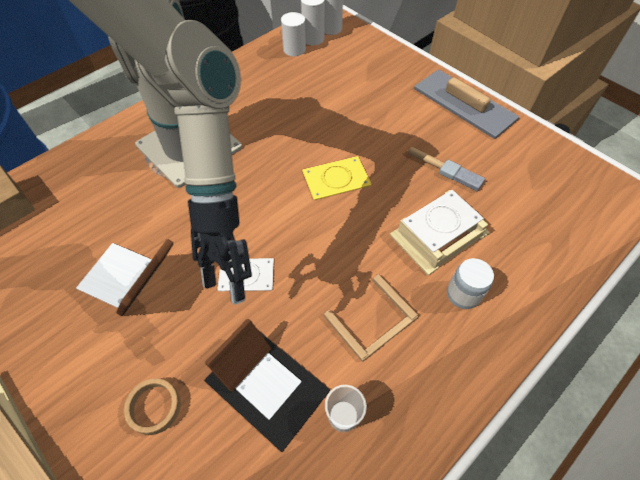

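View pics/t18.png

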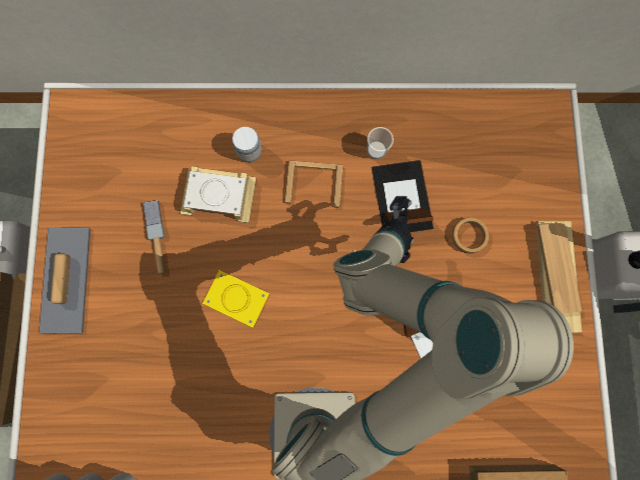

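```bash
python3 - <<'E'
from goals import *
Cs,si=load("s18");Ct,ti=load("t18")
def draw(im,C,T,L,col):
    P=proj(C,np.array(L,float)@T[:3,:3].T+T[:3,3]); cv2.polylines(im,[np.round(P*16).astype(np.int32)],True,col,1,cv2.LINE_AA,4)
L=[(50,75,55),(50,-75,55),(-50,-75,55),(-50,75,55)]
for n,C,im in (("s",Cs,si),("t",Ct,ti)):
    e=proj(C,np.array(L)@Tl(0,0,0,-.137)[:3,:3].T+[626.5,261.3,0])
    fit([(C,L,sub(im,e,3))],[626,261,-.137],"cover "+n)
e=proj(Cs,np.array([(47.5,45,7),(47.5,-45,7)])@Tl(0,0,0,.13)[:3,:3].T+[624.1,-246.1,0])
fit([(Cs,[(47.5,45,7),(47.5,-45,7)],sub(si,e,3))],[624,-246,.13],"lifter s")
for i,c in ((si,Cs),(ti,Ct)):
    draw(i,c,Tl(626.5,261.3,55,-.137),[(-50,75,0),(50,75,0),(50,-75,0),(-50,-75,0)],(0,0,255))
cv2.imwrite("pics/o18.png",np.hstack([cv2.resize(si[170:290,380:500],(400,400),interpolation=2),cv2.resize(ti[140:240,165:265],(400,400),interpolation=2)]))
print(ctrl.read_state()["clock"])
E
```

```text
cover s pose [625.22 257.9 ] yaw -0.1476
[[-0.4  -0.56]
 [-0.2   1.05]
 [-0.06 -1.66]
 [ 0.68  0.99]]
cover t pose [623.55 262.25] yaw -0.1228
[[-1.95  1.94]
 [ 1.81 -1.51]
 [-4.5  -3.76]
 [ 5.56  2.58]]
lifter s pose [ 624.04 -246.3 ] yaw 0.1243
[[-0.    0.02]
 [ 0.   -0.02]]
25.35
```

View pics/o18.png

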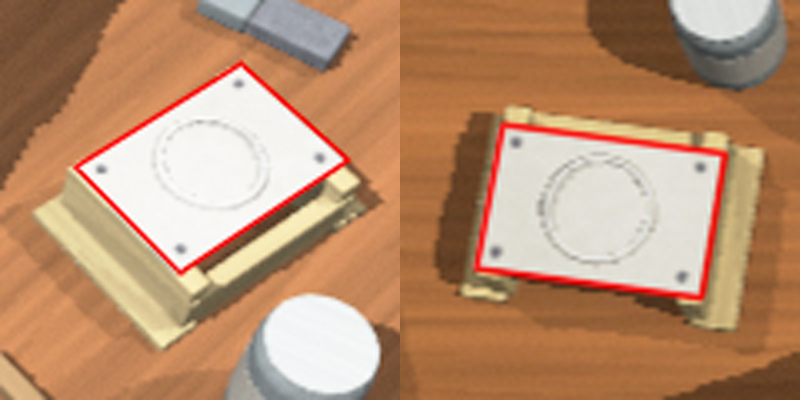

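View pics/w18.png

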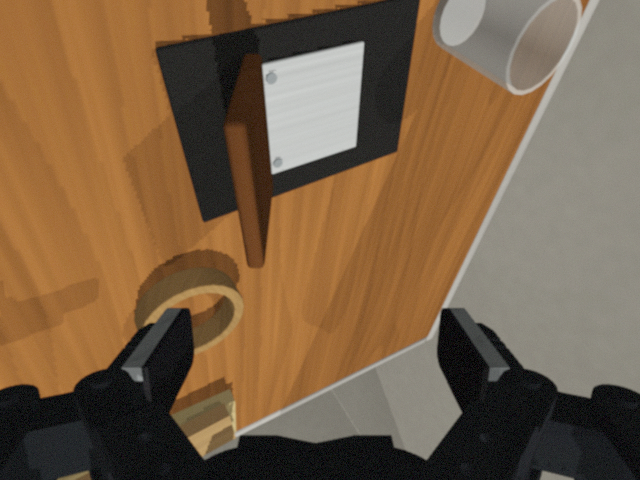

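```bash
python3 - <<'E'
from h import *
print(ctrl.finish_job())
E
```

```text
the job is handed in; nothing more can be done
None
```

The hatch cover is on the curing stand, the lifter is back flat on its mat, and I handed the job in at about 25.4 s. I gripped the lifter's plate with the hand slanted about 28° in the plate's plane, because with the hand upright the arm could not reach the approach to the battens. I slid the blade in under the large white cover and lifted it level. I set it on the stand until the tool force fell back to roughly the lifter's own weight, then drew the blade out and laid the lifter down.

**Cover:** the planned centred and square outline matches the cover in the last scene and top pictures, by eye to about a pixel (2–3 mm). The automatic corner fits of those same pictures disagreed with that by 3–4 mm and about 0.015 rad. The top-camera fit had residuals of up to 5.6 mm. I put this down to the pale wall edges misleading the fit and went by the outline.

**Lifter:** the scene camera puts it at (624.0, -246.3) with yaw 0.124. The mat centre was measured at (624.3, -246) with yaw about 0.136.

**Everything else:** the tin, cup, tape roll and brush look unmoved in the last pictures, though I did not measure them. The highest tool force I saw was about 3 N, read at the ends of moves. At hand-in the gripper was open and touching nothing.

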